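Draw up a cam-locked board joint with a flat-blade driver

ROBOT

A 6-joint arm with a two-finger parallel gripper is mounted at the origin on the work surface. World frame = base frame: x ahead of the robot, y to its left, z up, the work surface at z = 0. Lengths are in m, angles in rad, forces in N, time in s.
With the tool pointing down it reaches from about 0.3 to 0.775 m from the base axis. Payload 14.6 kg.
Tool frame: the origin (TCP) lies at the very end of the fingers, on their centre line; the grasp point (between the pads) lies 19 mm behind it; z points along the fingers, y is the direction in which the jaws open and shut (so a half turn about z gives the same grasp; the last joint's range is limited). The gripper opens to 94 mm and grips with 3 to 60 N. Pads are 16 mm wide; open, the fingers measure 119 mm over their backs; the gripper's body (75 mm by 177 mm) begins 78 mm behind the grasp point.
Start: joints at [1.068, 0.3, 1.521, -0, 1.321, -0.067], TCP at [0.232, 0.499, 0.205] pointing down, gripper open.
Joint ranges: [-3.03, 3.03], [-0.79, 2.21], [0.23, 2.52], [-1.04, 4.18], [0, 3.07], [-2.55, 2.55]. Speed limits (rad/s): [2.22, 2.22, 2.57, 3.14, 3.14, 3.14].

INTERFACE

Orientations are given as [roll, pitch, yaw] about the fixed x, y, z axes, in that order (R = Rz(yaw) Ry(pitch) Rx(roll)).
In Python, from station import ctrl, vision, ticket gives the robot as it stands.
- The arm moves only by the tool step_arm, never from a script. Its argument "steps" is a list of rows, each an object of numbers: "x", "y", "z": the shift along the tool's x, y, z in m; "ax", "ay", "az": the turn, a rotation vector about the tool's x, y, z in degrees; "claw": the finger opening in m, from 0 to 0.094. A call has 1 to 5 rows; each row shifts and turns the pose as measured when the row begins, along the tool's axes as they then stand; what a row does not reach is not made up. A row lasts 1/12 s, in which the tool goes at most 41.7 mm and 7.16 degrees, less where a joint would pass 70% of its speed; a pose out of reach is approached as far as the arm can. A call with a gripper value outside its range is refused whole. The fingers move at their own pace and stop on an object; "grip_force" is the grip in N (left out, the last holds). Time passes only in rows, so rows that do not move let the fingers close. It gives the time, the measured TCP pose, the force and the opening at its end, in the units of the state.
- ctrl.get_obs(): the state, without advancing time (a new reading comes with each control period).
- vision.camera(name): name is "side" or "top"; returns (picture, depth): 480x640x3 uint8, red, green, blue; 480x640 float32, m along the optical axis (not along the pixel's ray), 0 where there is no reading.
- vision.camera_params(name): a dict with "fov_y" (degrees; the focal length in pixels is half the picture's height over the tangent of half this angle, whatever the lens; pixels are square), "cx", "cy" (the principal point, pixels), "origin" and "attitude" of the camera in the world. Camera axes: x right, y up, looking along -z (the intrinsics and any distortion apply to the point x, -y, -z); pixel columns grow to the right and rows downward; lengths in m; the calibration is good to about 2 mm. A picture is of the moment at which its call begins. camera_params takes no time and is no camera call.
- ticket.hand_in(): hands the job in, once; it reports no verdict.
The state is a dict: "time_s": time; "qpos": joint angles; "joint_vel": joint speeds; "tau": joint torques, N m; "ee_pos": TCP position; "eef_rot": TCP orientation; "force": force on the tool from outside, world axes, zero at the start; "moment": the same for the moment, N m; "grip_width": finger opening in m.
Only numpy, scipy, OpenCV 4.12 (cv2) and the standard library are available. Lean on these libraries where they do the work, as an engineer would, in place of code of your own. Each camera call takes 0.05 s, during which the arm holds its last target.

TASK

A plywood board hangs loose on its bolt and dowels at the edge of the clamped panel. Take the square-handled screwdriver from its block, seat its blade in the slot of the cam disc and turn the disc clockwise until the board is drawn up snug and firm against the dark wooden lipping - stop when you feel it go tight, do not force it. Then put the screwdriver back in its own block, upright and all the way down, and leave the other things on the bench where they are.

Things in the scene. Friction and masses are not known exactly. Their poses are not given: they have to be found in the camera images.
- cam (a joint): the cam disc's turn in rad, growing clockwise seen from above: starts at 0 to 0.15, hard stop 1.75. Its spiral meets the bolt's head at 0.2 to 0.6, then draws in the board 6.5 mm per rad. It comes tight somewhere between 0.55 and 1.45; only rising torque tells. Turning takes 0.1 to 0.18 N m until then; firm at about 0.25 N m on the driver, forced above 0.35 N m. It stays where it is left.
- cam_slot (a point): the centre of the floor of the slot in the cam disc. The disc is bare metal, 44 mm across, let flush into the panel's top face (36 mm above the bench). The slot is 20 mm long, 5 mm wide and 8 mm deep, straight, through the disc's centre; x lies along the slot, z points up (the disc's turning axis).
- panel: the fixed plywood panel, 95 x 150 x 36 mm, clamped flat on the bench. Origin: on the bench under the disc's axis; x points towards the board, z up. Its jointing edge is 35 mm from the origin along x; two toggle clamps (up to 56 mm high) hold its rear corners.
- lipping: the strip of dark hardwood along the panel's jointing edge, 150 mm long, 34 mm high, which stands 1 to 5 mm out of the edge. Origin: on the bench at the middle of its outer face; x points to the board.
- board: the loose plywood board, 95 x 150 x 36 mm, about 0.3 to 0.5 kg, flat on the bench beyond the panel. Origin: on the bench at the middle of its jointing face; x points away from the panel. A barrel-headed steel bolt and two dowels stick out of this face into the panel and keep it in line; the starting gap to the lipping is 1.5 to 7 mm.
- driver_grip (a point): the middle of the screwdriver's handle: square, dark wood, 24 x 24 mm, 60 mm long, with a 34 mm round steel flange (4 mm thick) below it, whose underside is 34 mm below this point. x lies along the blade's width and square to two of the handle's flats, y square to the other two; z along the handle, up at the start.
- driver_tip (a point): the middle of the end of the screwdriver's blade, 84 mm below driver_grip along the driver's axis, same axes. The blade is 16 mm wide (x), 3 mm thick (y) and 14 mm long; the round shank above it is 8 mm across, up to the flange 50 mm above the tip.
- stand_hole0 (a point): the centre of the hole's mouth in the top of the screwdriver's own fixed wooden block (62 x 62 mm, 58 mm high). The hole is square, 22 x 22 mm, right through; the driver stands in it with its flange on the block's top, tip 50 mm below the mouth. An identical block on the other side holds the awl; which side is which differs each time.
- awl: bystander: a round-handled awl with a brass flange, standing in the other block; its handle's top is 118 mm above the bench
- gouge: bystander: a turning gouge, 325 mm long, lying far back on the bench
- bowl: bystander: a turned wooden bowl, 124 mm across, 50 mm high
- mallet: bystander: a carver's mallet standing on its head, 200 mm high
- wax_tin: bystander: a flat metal tin, 76 mm across, 45 mm high
- blank: bystander: a round wooden spindle blank, 48 mm thick, 150 mm long, lying down
- bench_hook: bystander: a small L-shaped wooden bench hook, 100 x 50 x 40 mm
Not all that is in view belongs to the job. Leave any blue or pink look-alike of the part that bears driver_grip alone.

How it is judged:
On the way, in this order (a step that is already met when the one before it is completed fails the run):
1. the blade is seated in the cam disc's slot (horizontal distance between driver_tip and cam_slot below 0.005 m and z of driver_tip in the frame of cam_slot below 0.004 m and contact force between driver and cam above 0.3 N), for 0.1 s.
2. the disc is turned with the driver until the board is drawn firmly against the lipping (horizontal distance between driver_tip and cam_slot below 0.005 m and z of driver_tip in the frame of cam_slot below 0.004 m and value of joint cam above 0.45 rad and contact force between board and lipping above 4 N), for 0.2 s.
3. the screwdriver stands back in its own block (horizontal distance between driver_tip and stand_hole0 below 0.009 m and z of driver_tip in the frame of stand_hole0 below -0.045 m and angle between driver_tip's own z axis and vertical below 0.12 rad), for 0.2 s.
At the end, for the whole second after the job is handed in: The board is flat against the lipping (within 1.5 mm, 0.04 rad), clamped by the cam (past 0.45 rad) with over 3 N and at rest; the screwdriver stands released and still in its own block, tip over 45 mm below the mouth, within 9 mm of its middle, upright within 0.12 rad (all of step 3 and value of joint cam above 0.45 rad and contact force between board and lipping above 3 N and x of board in the frame of lipping below 0.0015 m and angle between the x axis of board and the x axis of panel, either way round below 0.04 rad and linear speed of driver below 0.02 m/s and linear speed of board below 0.01 m/s); the robot touches nothing.
It fails at once if the joint is forced: the board is squeezed against the lipping with more than 45 N (contact force between board and lipping above 45 N).
It fails at once if the fingers push the cam disc instead of the screwdriver (contact force between the fingers and cam above 2 N).
It fails at once if a bystander is moved by more than 40 mm (distance of any of awl, gouge, bowl, mallet, wax_tin, blank, bench_hook from where it was at the start of the episode above 0.04 m).
It also fails if it takes over 64 s, if anything falls off the work surface, if the arm or the gripper's body presses on something with over 40 N, if the wrist force passes 120 N, or if a joint passes its speed limit or range.

## Working session

There is one attempt and no reset: what is moved stays moved. The work goes in short steps, Python scripts to look and compute and a tool call to move; the robot and the scene stay as the last step left them, time stands still between calls to the robot, and variables do not carry over. Pictures are saved under pics/ and viewed, and the job is handed in when it is done.

Besides the shell and the picture viewer there is one more tool, called after "Request:" as name([rows], argument=value, ...), one row to a line, values as JSON. step_arm: Moves the arm, as the interface text tells. Its arguments: {"type":"object","properties":{"steps":{"type":"array"},"grip_force":{"type":"number"}},"required":["steps"]}

```bash
ls; mkdir -p pics
cat > h.py <<'E'
import numpy as np, cv2, json
from station import ctrl, vision, ticket
def snap(n,tag):
    p,d=vision.camera(n); cv2.imwrite(f'pics/{tag}.png',p[:,:,::-1]); np.save(f'pics/{tag}.npy',d); return p,d
E
python3 - <<'E'
from h import *
print(ctrl.get_obs())
for n in('side','top'):
    print(vision.camera_params(n)); snap(n,n+'0')
E
```

```text
pics
{'time_s': 0.0, 'qpos': array([ 1.06838111e+00,  3.00493320e-01,  1.52157990e+00, -2.41414173e-06,
        1.32072966e+00, -6.66032099e-02]), 'joint_vel': array([ 0.00172581,  0.00204406,  0.00048005, -0.00022367,  0.00030509,
       -0.00052797]), 'tau': array([ 2.69125208e-03, -5.31788313e+01, -3.52749753e+01,  7.09518464e-02,
        2.42085446e-02, -1.11345917e-04]), 'ee_pos': array([0.23205466, 0.49834979, 0.20487465]), 'eef_rot': array([-3.14038495e+00, -7.82125216e-05,  2.70578120e+00]), 'force': array([ 0.04032619, -0.16371606,  0.66591632]), 'moment': array([-0.00447952,  0.01693121,  0.01007893]), 'grip_width': 0.09386094357574756}
{'fov_y': 52.64419289453889, 'cx': 313.16388324011945, 'cy': 240.28736755201888, 'origin': array([0.41760568, 0.88010338, 0.63369828]), 'attitude': array([ 1.03509341,  0.01821274, -3.00646507])}
{'fov_y': 44.94078402088782, 'cx': 324.8873147524268, 'cy': 246.64928857873258, 'origin': array([ 0.35827663, -0.03447037,  1.49271918]), 'attitude': array([ 0.14599232,  0.00819249, -1.57931035])}
```

View pics/side0.png

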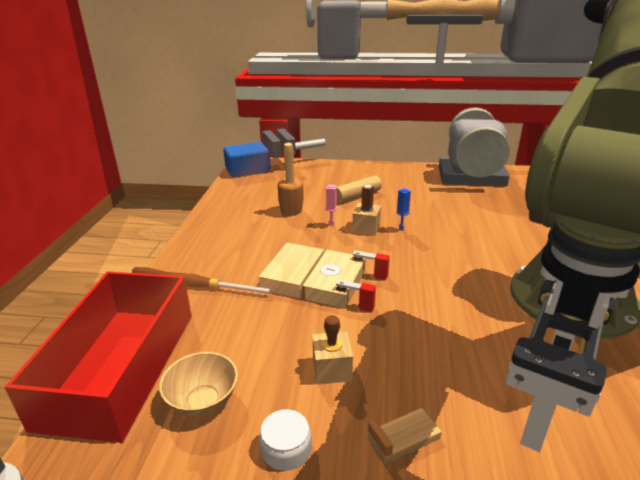

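View pics/top0.png

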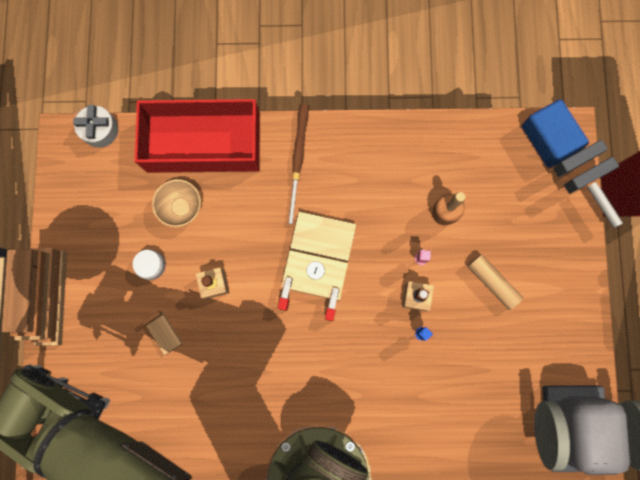

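The side view shows the disc at (331,269). The awl, with its round handle and brass flange, is in the block at (332,345). A dark handle stands in the block at (367,205), with a pink look-alike at (332,200) and a blue one at (404,203). I'll confirm with crops and measure.

```bash
cat >> h.py <<'E'
from scipy.spatial.transform import Rotation as Ro
def cam(n):
    c=vision.camera_params(n); f=240/np.tan(np.radians(c['fov_y'])/2)
    return c['origin'],Ro.from_euler('xyz',c['attitude']).as_matrix(),f,c['cx'],c['cy']
def rays(n,uv):
    o,R,f,cx,cy=cam(n); uv=np.atleast_2d(uv).astype(float)
    d=np.c_[(uv[:,0]-cx)/f,-(uv[:,1]-cy)/f,-np.ones(len(uv))]
    return o,d@R.T
def onz(n,uv,z):
    o,d=rays(n,uv); return o+d*((z-o[2])/d[:,2:3])
def dep(n,uv,D):
    o,d=rays(n,uv); uv=np.atleast_2d(uv); return o+d*D[uv[:,1].astype(int),uv[:,0].astype(int)][:,None]
def proj(n,P):
    o,R,f,cx,cy=cam(n); q=(np.atleast_2d(P)-o)@R; return np.c_[cx+f*q[:,0]/-q[:,2],cy-f*q[:,1]/-q[:,2]]
E
python3 - <<'E'
from h import *
s=cv2.imread('pics/side0.png');t=cv2.imread('pics/top0.png')
a=cv2.resize(s[170:245,310:420],None,fx=5,fy=5,interpolation=2)
b=cv2.resize(t[240:350,380:450],None,fx=5,fy=5,interpolation=2)
c=cv2.resize(t[200:325,270:365],None,fx=6,fy=6,interpolation=2)
d=cv2.resize(s[235:315,250:395],None,fx=5,fy=5,interpolation=2)
for i,x in enumerate((a,b,c,d)): cv2.imwrite(f'pics/c{i}.png',x[:600,:800]); print(x.shape)
E
```

```text
(375, 550, 3)
(550, 350, 3)
(750, 570, 3)
(400, 725, 3)
```

View pics/c0.png

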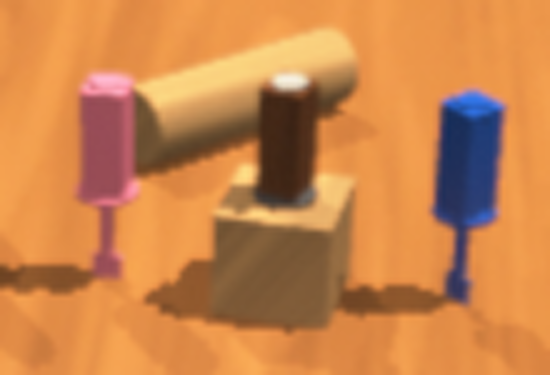

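View pics/c1.png

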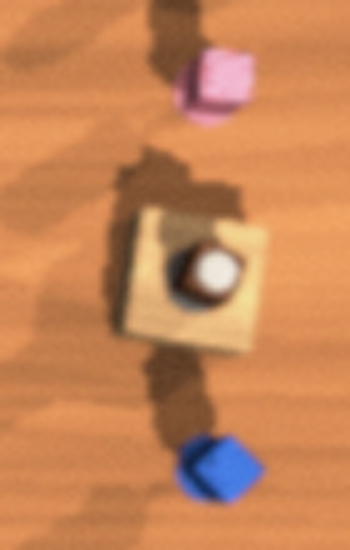

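View pics/c2.png

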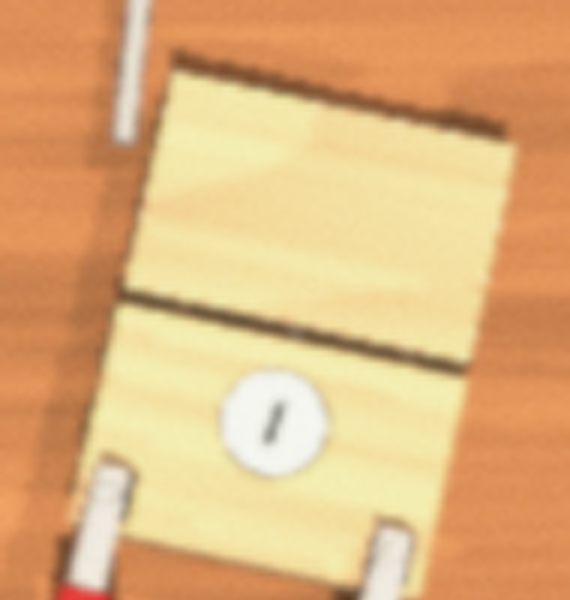

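View pics/c3.png

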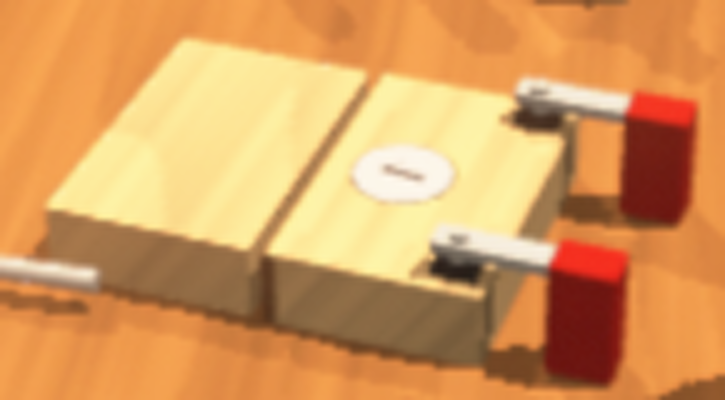

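The one meant is the dark wooden square handle in the block at top (421,295), side (367,205). The pink object at (424,256) and the blue one at (424,333) are look-alikes, and the round-handled tool with brass flange at (212,282) is the awl. Next I'll measure.

```bash
python3 - <<'E'
from h import *
np.set_printoptions(precision=4,suppress=True)
t=cv2.imread('pics/top0.png');D=np.load('pics/top0.npy');s=cv2.imread('pics/side0.png');Ds=np.load('pics/side0.npy')
def blob(m,x0,y0,x1,y1):
    k=np.zeros_like(m);k[y0:y1,x0:x1]=m[y0:y1,x0:x1]
    v,u=np.nonzero(k);return np.c_[u,v]
hs=cv2.cvtColor(t,cv2.COLOR_BGR2HSV);hss=cv2.cvtColor(s,cv2.COLOR_BGR2HSV)
# disc
w=((hs[...,1]<45)&(hs[...,2]>190)).astype(np.uint8)
b=blob(w,300,255,332,288);c=cv2.minEnclosingCircle(b.astype(np.float32))
print('disc top',c, onz('top',[c[0]],.036), dep('top',[c[0]],D))
v=t[255:288,300:332].astype(int).sum(2);
ws=((hss[...,1]<45)&(hss[...,2]>180)).astype(np.uint8)
b=blob(ws,315,258,348,282);e=cv2.fitEllipse(cv2.convexHull(b.astype(np.int32)).astype(np.float32))
print('disc side',e, onz('side',[e[0]],.036))
# slot via weighted dark pixels inside disc, both views
for n,im,box,z,cc,r in(('top',t,(300,255,332,288),.036,c[0],7),('side',s,(315,258,348,282),.036,e[0],None)):
    g=im.astype(float).sum(2)/3
    P=[];W=[]
    for y in range(box[1],box[3]):
        for x in range(box[0],box[2]):
            p=onz(n,[(x,y)],z)[0]; p0=onz(n,[cc],z)[0]
            if np.hypot(*(p-p0)[:2])<.0155: P.append(p[:2]);W.append(g[y,x])
    P=np.array(P);W=np.array(W);W=np.clip(np.median(W)-8-W,0,None);m=(P*W[:,None]).sum(0)/W.sum()
    q=P-m;C=(q*W[:,None]).T@q/W.sum();l,V=np.linalg.eigh(C)
    print(n,'slot c',m,'sd',np.sqrt(l),'yaw deg',np.degrees(np.arctan2(V[1,1],V[0,1]))%180)
# driver cap
b=blob(w,412,285,430,304);m=b.mean(0);print('cap top',m,len(b),dep('top',[m],D),onz('top',[m],.122))
b=blob(ws,360,180,375,190);m=b.mean(0);print('cap side',m,len(b),dep('side',[m],Ds),onz('side',[m],.122))
E
python3 - <<'E'
from h import *
t=cv2.imread('pics/top0.png')
cv2.imwrite('pics/c4.png',cv2.resize(t[276:316,400:442],None,fx=14,fy=14,interpolation=cv2.INTER_CUBIC))
cv2.imwrite('pics/c5.png',cv2.resize(t[255:288,300:332],None,fx=16,fy=16,interpolation=cv2.INTER_CUBIC))
E
```

```text
disc top ((315.243896484375, 270.0243835449219), 8.815925598144531) [[0.5132 0.0005 0.036 ]] [[0.5141 0.0007 0.0272]]
disc side ((334.6230773925781, 272.6781005859375), (14.746960639953613, 28.875762939453125), 113.00733947753906) [[0.4993 0.0151 0.036 ]]
top slot c [0.513  0.0006] sd [0.0018 0.0053] yaw deg 160.48168059474818Traceback (most recent call last):
  File "<stdin>", line 22, in <module>
  File "h.py", line 14, in onz
    o,d=rays(n,uv); return o+d*((z-o[2])/d[:,2:3])
        ~~~~^^^^^^
  File "h.py", line 10, in rays
    o,R,f,cx,cy=cam(n); uv=np.atleast_2d(uv).astype(float)
                ~~~^^^
  File "h.py", line 7, in cam
    c=vision.camera_params(n); f=240/np.tan(np.radians(c['fov_y'])/2)
ValueError: time passes only in moves, steps and waits
```

View pics/c4.png

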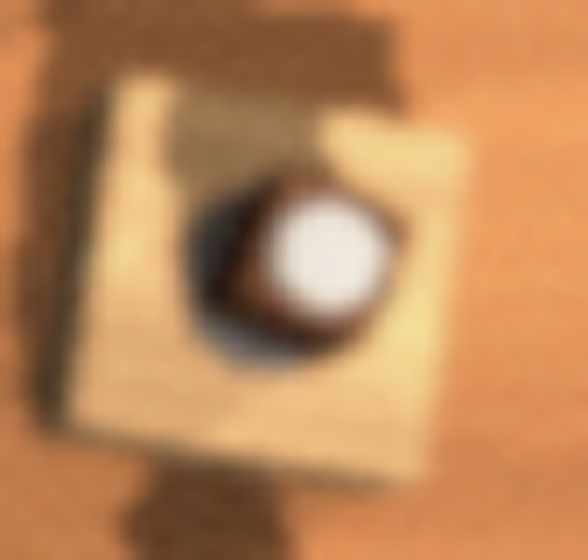

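View pics/c5.png

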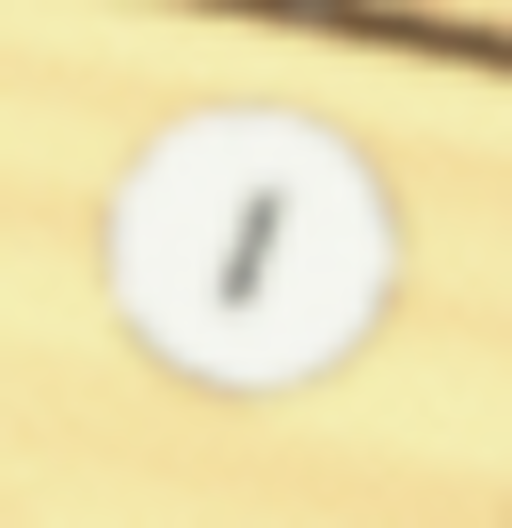

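```bash
python3 - <<'E'
s=open('h.py').read()
s=s.replace("def cam(n):","import functools\n@functools.lru_cache(None)\ndef cam(n):")
open('h.py','w').write(s)
E
python3 - <<'E'
from h import *
np.set_printoptions(precision=4,suppress=True)
t=cv2.imread('pics/top0.png');D=np.load('pics/top0.npy');s=cv2.imread('pics/side0.png');Ds=np.load('pics/side0.npy')
hs=cv2.cvtColor(t,cv2.COLOR_BGR2HSV);hss=cv2.cvtColor(s,cv2.COLOR_BGR2HSV)
def cen(h,x0,y0,x1,y1):
    k=(h[y0:y1,x0:x1,1]<70)&(h[y0:y1,x0:x1,2]>150); v,u=np.nonzero(k); return np.array([(u.min()+u.max())/2+x0,(v.min()+v.max())/2+y0]),len(u)
for n,h,box,z,dd in(('top',hs,(303,258,329,284),.036,D),('side',hss,(317,260,344,279),.036,Ds),('top',hs,(415,286,430,303),.124,D),('side',hss,(360,181,375,190),.124,Ds)):
    c,k=cen(h,*box);print(n,c,k,onz(n,[c],z),dep(n,[c],dd))
f=lambda P:np.array(P)/14+[400,276]-.46
P=onz('top',f([(295,172),(405,235),(342,347)]),.122);print(P)
for a,b in((0,1),(1,2)): d=P[b]-P[a];print('edge',np.linalg.norm(d),np.degrees(np.arctan2(d[1],d[0])))
g=lambda P:np.array(P)/5+[310,170]-.4
# side: handle silhouette bottom/top; cap centre
print('cap side',onz('side',g([(290,82)]),.124),'flange side',onz('side',g([(288,196)]),.060))
# block corners at z=.058 in top
B=onz('top',f([(120,75),(470,140),(425,485),(68,425)]),.058);print(B,B.mean(0));d=B[1]-B[0];print('block yaw',np.degrees(np.arctan2(d[1],d[0]))%90)
q=lambda P:np.array(P)/6+[270,200]-.42
# board corners top; gap edges
Q=onz('top',q([(175,68),(516,145),(465,362),(122,290),(117,308),(465,372)]),.036);print(Q)
e=lambda a,b:np.degrees(np.arctan2(*(Q[b]-Q[a])[1::-1]))
print('edges',e(0,1),e(3,2),e(4,5),e(3,0))
for n,box in(('top',(303,258,329,284)),('side',(317,260,344,279))):
    im={'top':t,'side':s}[n];h={'top':hs,'side':hss}[n];c,_=cen(h,*box)
    uv=np.array([(x,y) for y in range(box[1],box[3]) for x in range(box[0],box[2])])
    p=onz(n,uv,.036)[:,:2];p0=onz(n,[c],.036)[0,:2];k=np.linalg.norm(p-p0,axis=1)<.014
    p=p[k];W=im[uv[k][:,1],uv[k][:,0]].mean(1);W=np.clip(np.median(W)-12-W,0,None);m=(p*W[:,None]).sum(0)/W.sum()
    r=p-m;C=(r*W[:,None]).T@r/W.sum();l,V=np.linalg.eigh(C);print(n,'slot',m,np.sqrt(l),np.degrees(np.arctan2(V[1,1],V[0,1]))%180)
E
```

```text
top [315.5 270. ] 309 [[ 0.5133 -0.0002  0.036 ]] [[0.5142 0.     0.0272]]
side [330.  269.5] 193 [[0.5105 0.004  0.036 ]] [[ 0.5109 -0.0002  0.0331]]
top [423. 294.] 56 [[ 0.4448 -0.2548  0.124 ]] [[ 0.445  -0.2555  0.12  ]]
side [367.5 186. ] 18 [[ 0.4422 -0.25    0.124 ]] [[ 0.4422 -0.2514  0.1234]]
[[ 0.4595 -0.25    0.122 ]
 [ 0.4487 -0.2682  0.122 ]
 [ 0.43   -0.2569  0.122 ]]
edge 0.021107244758079104 -120.69907469521915
edge 0.021809341236637175 149.04482983025213
cap side [[ 0.4419 -0.25    0.124 ]] flange side [[ 0.4404 -0.2492  0.06  ]]
[[ 0.4817 -0.2297  0.058 ]
 [ 0.4696 -0.2911  0.058 ]
 [ 0.4091 -0.2811  0.058 ]
 [ 0.4202 -0.2188  0.058 ]] [ 0.4451 -0.2552  0.058 ]
block yaw 78.87868554679487
[[ 0.6657  0.0418  0.036 ]
 [ 0.6309 -0.1032  0.036 ]
 [ 0.5381 -0.0802  0.036 ]
 [ 0.5702  0.0644  0.036 ]
 [ 0.5625  0.0665  0.036 ]
 [ 0.5339 -0.0801  0.036 ]]
edges -103.5278044826303 -102.5001515797095 -101.04758179591693 -13.314772939852325
top slot [0.513  0.0006] [0.0016 0.0051] 160.2525800964132
side slot [0.5107 0.0026] [0.0016 0.0055] 159.07272211280846
```

Both views put the disc at about (0.512, 0.001), with the slot yaw near −20°. The driver is at about (0.443, −0.253), with its flats at 59° and −31°, and the depth heights match. The two cameras disagree by 3–4 mm, so I'll correct differentially later. I'll move over now.

```bash
cat >> h.py <<'E'
def go(x,y,z,yaw=None):
    o=ctrl.get_obs();R=Ro.from_euler('xyz',o['eef_rot'])
    d=R.inv().apply(np.array([x,y,z])-o['ee_pos'])
    yw=np.degrees(o['eef_rot'][2])
    print('t',round(o['time_s'],2),'pos',o['ee_pos'].round(4),'rpy',np.degrees(o['eef_rot']).round(2),'q',np.degrees(o['qpos']).round(1),'w',round(o['grip_width'],4),'F',o['force'].round(1),'M',o['moment'].round(2))
    print('shift mm',(d*1000).round(1), 'n',np.linalg.norm(d)/.0417)
    if yaw is not None:
        T=Ro.from_euler('xyz',[180,0,yaw],degrees=True); print('rotvec deg',np.degrees((R.inv()*T).as_rotvec()).round(2))
E
python3 - <<'E'
from h import *
go(.4435,-.2535,.205,149)
E
```

```text
t 0.1 pos [0.2321 0.4984 0.205 ] rpy [-1.7994e+02 -1.0000e-02  1.5503e+02] q [61.2 17.2 87.2  0.  75.7 -3.8] w 0.0941 F [-0.6 -0.3  0.1] M [-0.02 -0.    0.05]
shift mm [-5.091e+02 -5.924e+02  5.000e-01] n 18.73057052832591
rotvec deg [-0.06 -0.    6.03]
```

Request:
step_arm([
  {"x": -0.026,"y": -0.03},
  {"x": -0.026,"y": -0.03},
  {"x": -0.026,"y": -0.03},
  {"x": -0.026,"y": -0.03},
  {"x": -0.026,"y": -0.03},
], grip_force=20)

```text
validation failed for argument at $.st...
```

Request:
step_arm([
  {"x": -0.026,"y": -0.03},
  {"x": -0.026,"y": -0.03},
  {"x": -0.026,"y": -0.03},
  {"x": -0.026,"y": -0.03},
  {"x": -0.026,"y": -0.03},
])

```text
validation failed for argument at $.st...
```

Request:
step_arm([
  {"x": -0.026,"y": -0.03},
  {"x": -0.026,"y": -0.03},
  {"x": -0.026,"y": -0.03},
  {"x": -0.026,"y": -0.03},
  {"x": -0.026,"y": -0.03},
])

```text
validation failed for argument at $.st...
```

Run:
```python
from h import *
go(.4435,-.2535,.205,149)
```

```text
t 0.1 pos [0.2321 0.4984 0.205 ] rpy [-1.7994e+02 -1.0000e-02  1.5503e+02] q [61.2 17.2 87.2  0.  75.7 -3.8] w 0.0941 F [-0.6 -0.3  0.1] M [-0.02 -0.    0.05]
shift mm [-5.091e+02 -5.924e+02  5.000e-01] n 18.73057052832591
rotvec deg [-0.06 -0.    6.03]
```

Perhaps every key must be present in each row.

Request:
step_arm([
  {"x": -0.026,"y": -0.03,"z": 0,"ax": 0,"ay": 0,"az": 0,"claw": 0.094},
], grip_force=20)

```text
time_s: 0.18
ee_pos: [0.2419, 0.4626, 0.2039]
eef_rot: [-3.14, -0.001, 2.709]
force: [0.8, 0.0, 0.4]
grip_width: 0.0939
```

Request:
step_arm([
  {"x": -0.026,"y": -0.03,"z": 0,"ax": 0,"ay": 0,"az": 0,"claw": 0.07},
  {"x": -0.026,"y": -0.03,"z": 0,"ax": 0,"ay": 0,"az": 0,"claw": 0.07},
  {"x": -0.026,"y": -0.03,"z": 0,"ax": 0,"ay": 0,"az": 0,"claw": 0.07},
  {"x": -0.026,"y": -0.03,"z": 0,"ax": 0,"ay": 0,"az": 0,"claw": 0.07},
  {"x": -0.026,"y": -0.03,"z": 0,"ax": 0,"ay": 0,"az": 0,"claw": 0.07},
])

```text
time_s: 0.6
ee_pos: [0.2962, 0.2646, 0.2013]
eef_rot: [-3.135, -0.002, 2.714]
force: [1.1, -0.1, 0.9]
grip_width: 0.0706
```

Request:
step_arm([
  {"x": -0.026,"y": -0.03,"z": 0,"ax": 0,"ay": 0,"az": 0,"claw": 0.07},
  {"x": -0.026,"y": -0.03,"z": 0,"ax": 0,"ay": 0,"az": 0,"claw": 0.07},
  {"x": -0.026,"y": -0.03,"z": 0,"ax": 0,"ay": 0,"az": 0,"claw": 0.07},
  {"x": -0.026,"y": -0.03,"z": 0,"ax": 0,"ay": 0,"az": 0,"claw": 0.07},
  {"x": -0.026,"y": -0.03,"z": 0,"ax": 0,"ay": 0,"az": 0,"claw": 0.07},
])

```text
time_s: 1.02
ee_pos: [0.3515, 0.0649, 0.2019]
eef_rot: [-3.136, -0.001, 2.717]
force: [0.5, 0.7, -0.2]
grip_width: 0.0699
```

Request:
step_arm([
  {"x": -0.026,"y": -0.03,"z": 0,"ax": 0,"ay": 0,"az": 0,"claw": 0.07},
  {"x": -0.026,"y": -0.03,"z": 0,"ax": 0,"ay": 0,"az": 0,"claw": 0.07},
  {"x": -0.026,"y": -0.03,"z": 0,"ax": 0,"ay": 0,"az": 0,"claw": 0.07},
  {"x": -0.026,"y": -0.03,"z": 0,"ax": 0,"ay": 0,"az": 0,"claw": 0.07},
  {"x": -0.026,"y": -0.03,"z": 0,"ax": 0,"ay": 0,"az": 0,"claw": 0.07},
])

```text
time_s: 1.43
ee_pos: [0.4073, -0.1359, 0.203]
eef_rot: [-3.136, 0.0, 2.716]
force: [1.2, 1.2, 0.8]
grip_width: 0.0695
```

Run:
```python
from h import *
go(.4435,-.2535,.205,149)
```

```text
t 1.43 pos [ 0.4073 -0.1359  0.203 ] rpy [-1.7970e+02  3.0000e-02  1.5561e+02] q [-23.2   1.7 105.5  -0.3  72.8 -88.7] w 0.0695 F [1.2 1.2 0.8] M [ 0.   -0.02  0.02]
shift mm [-81.5 -92.1  -1.5] n 2.950462377291395
rotvec deg [-0.3   0.05  6.61]
```

Request:
step_arm([
  {"x": -0.027,"y": -0.03,"z": 0,"ax": 0,"ay": 0,"az": 0,"claw": 0.06},
  {"x": -0.027,"y": -0.03,"z": 0,"ax": 0,"ay": 0,"az": 0,"claw": 0.06},
  {"x": -0.027,"y": -0.03,"z": 0,"ax": 0,"ay": 0,"az": 0,"claw": 0.06},
  {"x": 0,"y": 0,"z": 0,"ax": -0.3,"ay": 0,"az": 6.6,"claw": 0.06},
  {"x": 0,"y": 0,"z": 0,"ax": 0,"ay": 0,"az": 0,"claw": 0.06},
])

```text
time_s: 1.85
ee_pos: [0.443, -0.262, 0.2009]
eef_rot: [-3.141, -0.002, 2.592]
force: [-0.6, -0.1, -0.1]
grip_width: 0.0599
```

Run:
```python
from h import *
go(.4435,-.2535,.150,149)
snap('side','side1')
s=cv2.imread('pics/side1.png');cv2.imwrite('pics/c6.png',cv2.resize(s[90:250,290:450],None,fx=3.7,fy=3.7,interpolation=2))
```

```text
t 1.85 pos [ 0.443  -0.262   0.2009] rpy [-1.7999e+02 -1.3000e-01  1.4854e+02] q [-34.7  13.   93.1  -0.   74.1 -93.2] w 0.0599 F [-0.6 -0.1 -0.1] M [-0.    0.06  0.01]
shift mm [ 3.9  7.5 50.9] n 1.2372709690502894
rotvec deg [-0.01 -0.13 -0.46]
```

View pics/c6.png

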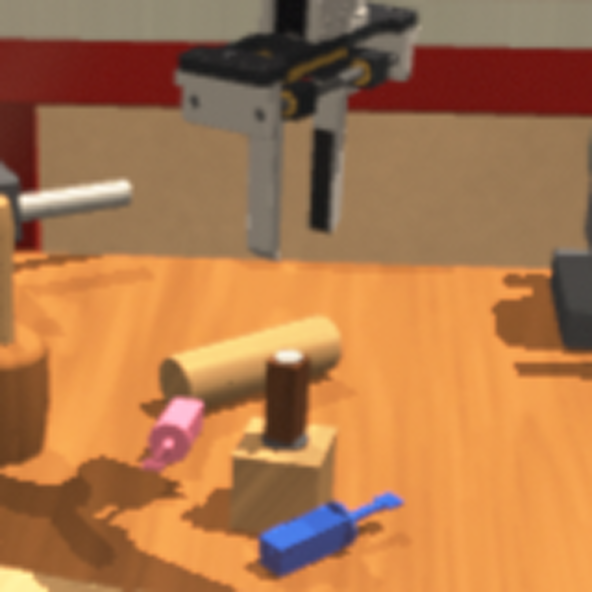

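The pink and blue look-alikes have toppled on their own, to about (337,205) and (375,235). The driver still stands upright in its block, and the fingertips are at (361,157) and (378,152). I'll check the calibration against the gripper.

Run:
```python
from h import *
p,d=snap('top','top1')
cv2.imwrite('pics/c7.png',cv2.resize(p[220:370,340:490,::-1],None,fx=4,fy=4,interpolation=2))
o=ctrl.get_obs();e=o['ee_pos'];R=Ro.from_euler('xyz',o['eef_rot'])
for s in(-.036,0,.036):print(s,proj('side',e+R.apply([0,s,0])),proj('top',e+R.apply([0,s,0])))
print(proj('side',[.4435,-.2535,.124]),proj('top',[.4435,-.2535,.124]))
```

```text
-0.036 [[376.42020148 151.22987604]] [[445.45857188 300.76356996]]
0 [[368.56406059 155.42344671]] [[431.20169392 292.54302152]]
0.036 [[360.38622483 159.78873658]] [[417.00931125 284.35966121]]
[[367.02383955 185.40093392]] [[422.44726997 294.55228039]]
```

View pics/c7.png

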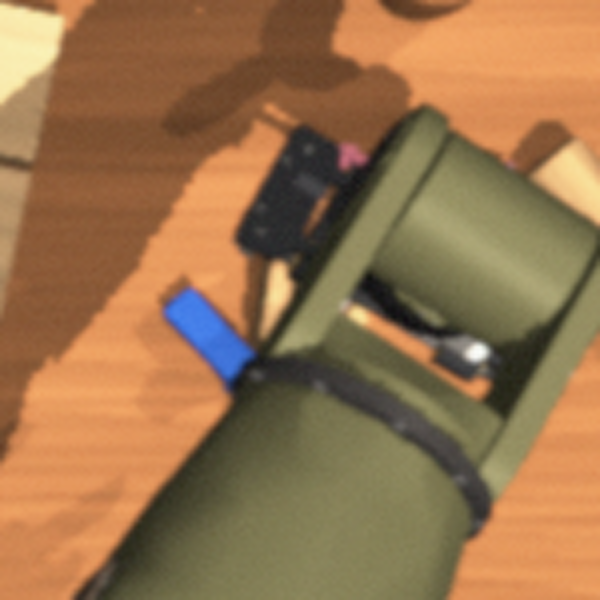

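Request:
step_arm([
  {"x": 0.004,"y": 0.0075,"z": 0,"ax": 0,"ay": 0,"az": -0.5,"claw": 0.06},
  {"x": 0,"y": 0,"z": 0.03,"ax": 0,"ay": 0,"az": 0,"claw": 0.06},
  {"x": 0,"y": 0,"z": 0.02,"ax": 0,"ay": 0,"az": 0,"claw": 0.06},
  {"x": 0,"y": 0,"z": 0,"ax": 0,"ay": 0,"az": 0,"claw": 0.06},
])

```text
time_s: 2.28
ee_pos: [0.4439, -0.247, 0.152]
eef_rot: [-3.141, 0.003, 2.628]
force: [0.3, 0.0, -0.2]
grip_width: 0.0605
```

Run:
```python
from h import *
go(.4435,-.2535,.074,149)
```

```text
t 2.28 pos [ 0.4439 -0.247   0.152 ] rpy [-1.7995e+02  1.4000e-01  1.5055e+02] q [-33.2  14.8  97.7  -0.   67.4 -93.7] w 0.0605 F [ 0.3  0.  -0.2] M [ 0.02 -0.    0.01]
shift mm [-2.7 -5.8 78. ] n 1.8759767932793887
rotvec deg [-0.05  0.14  1.55]
```

Request:
step_arm([
  {"x": -0.0027,"y": -0.0058,"z": 0,"ax": 0,"ay": 0.1,"az": 1.5,"claw": 0.06},
  {"x": 0,"y": 0,"z": 0,"ax": 0,"ay": 0,"az": 0,"claw": 0.06},
  {"x": 0,"y": 0,"z": 0,"ax": 0,"ay": 0,"az": 0,"claw": 0.06},
])

```text
time_s: 2.53
ee_pos: [0.444, -0.2514, 0.1546]
eef_rot: [-3.141, 0.002, 2.606]
force: [-0.2, 1.5, -0.7]
grip_width: 0.0604
```

Run:
```python
from h import *
go(.4435,-.2535,.074,149)
```

```text
t 2.53 pos [ 0.444  -0.2514  0.1546] rpy [-1.7995e+02  1.2000e-01  1.4930e+02] q [-33.6  14.9  97.2  -0.   67.8 -92.9] w 0.0604 F [-0.2  1.5 -0.7] M [ 0.02 -0.02 -0.02]
shift mm [-0.5 -2.  80.6] n 1.933549143811459
rotvec deg [-0.05  0.12  0.3 ]
```

Request:
step_arm([
  {"x": -0.0005,"y": -0.002,"z": 0.03,"ax": 0,"ay": 0,"az": 0.3,"claw": 0.06},
  {"x": 0,"y": 0,"z": 0.028,"ax": 0,"ay": 0,"az": 0,"claw": 0.06},
  {"x": 0,"y": 0,"z": 0.018,"ax": 0,"ay": 0,"az": 0,"claw": 0.06},
  {"x": 0,"y": 0,"z": 0,"ax": 0,"ay": 0,"az": 0,"claw": 0.06},
  {"x": 0,"y": 0,"z": 0,"ax": 0,"ay": 0,"az": 0,"claw": 0.06},
])

```text
time_s: 2.95
ee_pos: [0.4468, -0.2551, 0.0832]
eef_rot: [-3.14, 0.014, 2.603]
force: [0.8, 0.1, 0.7]
grip_width: 0.06
```

Run:
```python
from h import *
go(.4435,-.2535,.074,149)
p,d=snap('side','side2')
s=cv2.imread('pics/side2.png');cv2.imwrite('pics/c8.png',cv2.resize(s[140:250,310:430],None,fx=5,fy=5,interpolation=2))
```

```text
t 2.95 pos [ 0.4468 -0.2551  0.0832] rpy [-179.92    0.79  149.12] q [-3.380e+01  2.030e+01  1.007e+02 -1.000e-01  5.820e+01 -9.290e+01] w 0.06 F [0.8 0.1 0.7] M [-0.01 -0.02  0.06]
shift mm [ 3.8 -0.3  9.1] n 0.2367925676276699
rotvec deg [-0.08  0.79  0.12]
```

View pics/c8.png

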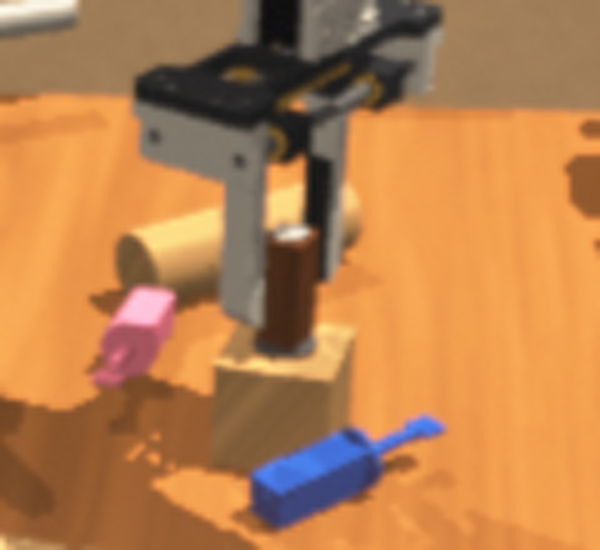

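The handle stands between the open fingers. Next I'll go down 9 mm and close.

Request:
step_arm([
  {"x": 0.0038,"y": 0,"z": 0.009,"ax": 0,"ay": 0.8,"az": 0,"claw": 0.06},
  {"x": 0,"y": 0,"z": 0,"ax": 0,"ay": 0,"az": 0,"claw": 0.03},
  {"x": 0,"y": 0,"z": 0,"ax": 0,"ay": 0,"az": 0,"claw": 0.02},
  {"x": 0,"y": 0,"z": 0,"ax": 0,"ay": 0,"az": 0,"claw": 0.02},
  {"x": 0,"y": 0,"z": 0,"ax": 0,"ay": 0,"az": 0,"claw": 0.01},
], grip_force=15)

```text
time_s: 3.42
ee_pos: [0.4451, -0.2542, 0.0782]
eef_rot: [-3.14, 0.005, 2.603]
force: [0.3, -0.3, 0.2]
grip_width: 0.0367
```

Run:
```python
from h import *
go(.4435,-.2535,.074,149)
```

```text
t 3.42 pos [ 0.4451 -0.2542  0.0782] rpy [-179.89    0.29  149.14] q [-3.380e+01  2.070e+01  1.009e+02 -1.000e-01  5.810e+01 -9.290e+01] w 0.0367 F [ 0.3 -0.3  0.2] M [-0.01 -0.02  0.05]
shift mm [ 1.8 -0.2  4.2] n 0.10945931152375585
rotvec deg [-0.11  0.29  0.14]
```

Request:
step_arm([
  {"x": 0.0015,"y": 0,"z": 0.003,"ax": 0,"ay": 0.2,"az": 0,"claw": 0.03},
  {"x": 0,"y": 0,"z": 0,"ax": 0,"ay": 0,"az": 0,"claw": 0.0},
  {"x": 0,"y": 0,"z": 0,"ax": 0,"ay": 0,"az": 0,"claw": 0.0},
  {"x": 0,"y": 0,"z": 0,"ax": 0,"ay": 0,"az": 0,"claw": 0.0},
  {"x": 0,"y": 0,"z": 0,"ax": 0,"ay": 0,"az": 0,"claw": 0.0},
], grip_force=30)

```text
time_s: 3.83
ee_pos: [0.444, -0.2536, 0.0757]
eef_rot: [-3.14, 0.003, 2.603]
force: [0.4, 0.8, -0.6]
grip_width: 0.0245
```

Run:
```python
from h import *
go(.4435,-.2535,.074,149)
```

```text
t 3.83 pos [ 0.444  -0.2536  0.0757] rpy [-1.7989e+02  1.5000e-01  1.4914e+02] q [-3.38e+01  2.09e+01  1.01e+02 -1.00e-01  5.79e+01 -9.29e+01] w 0.0245 F [ 0.4  0.8 -0.6] M [-0.01  0.02 -0.02]
shift mm [ 0.5 -0.2  1.7] n 0.041834733346619773
rotvec deg [-0.11  0.15  0.14]
```

Gripped at 24.5 mm, so the jaws are flat on the handle. I'll lift.

Request:
step_arm([
  {"x": 0,"y": 0,"z": 0,"ax": 0,"ay": 0,"az": 0,"claw": 0.0},
  {"x": 0,"y": 0,"z": -0.02,"ax": 0,"ay": 0,"az": 0,"claw": 0.0},
  {"x": 0,"y": 0,"z": -0.03,"ax": 0,"ay": 0,"az": 0,"claw": 0.0},
  {"x": 0,"y": 0,"z": -0.03,"ax": 0,"ay": 0,"az": 0,"claw": 0.0},
  {"x": 0,"y": 0,"z": -0.03,"ax": 0,"ay": 0,"az": 0,"claw": 0.0},
], grip_force=40)

```text
time_s: 4.25
ee_pos: [0.4411, -0.2514, 0.1825]
eef_rot: [-3.141, -0.011, 2.603]
force: [0.6, -0.7, -0.7]
grip_width: 0.0242
```

Request:
step_arm([
  {"x": 0,"y": 0,"z": -0.02,"ax": 0,"ay": 0,"az": 0,"claw": 0.0},
  {"x": 0,"y": 0,"z": 0,"ax": 0,"ay": 0,"az": 0,"claw": 0.0},
])

```text
time_s: 4.42
ee_pos: [0.4425, -0.2522, 0.209]
eef_rot: [-3.14, -0.004, 2.603]
force: [0.4, 0.0, -0.6]
grip_width: 0.0245
```

Run:
```python
from h import *
go(.4435,-.2535,.2,149)
p,d=snap('side','side3')
s=cv2.imread('pics/side3.png');cv2.imwrite('pics/c9.png',cv2.resize(s[90:240,310:430],None,fx=4,fy=4,interpolation=2))
```

```text
t 4.42 pos [ 0.4425 -0.2522  0.209 ] rpy [-179.92   -0.23  149.14] q [-33.8  12.   93.2  -0.1  75.  -92.9] w 0.0245 F [ 0.4  0.  -0.6] M [-0.03 -0.04 -0.01]
shift mm [-1.6 -0.5  8.9] n 0.21816278223304755
rotvec deg [-0.08 -0.23  0.14]
```

View pics/c9.png

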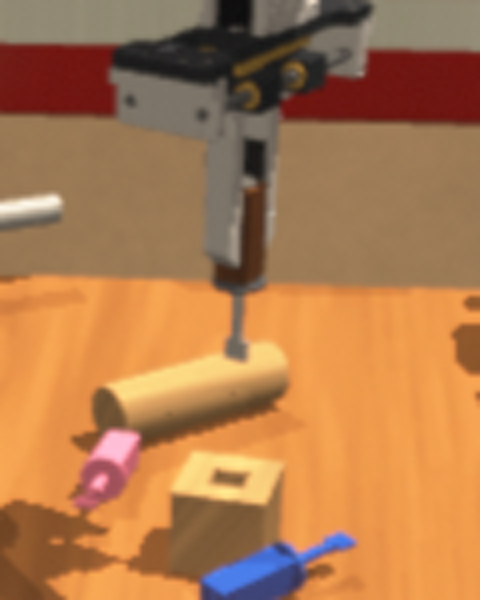

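The driver is out of the block. Its blade looks broad from the side (about 6 px, around 15 mm), so it lies square to the jaw axis. I'll go over the disc and check there.

Run:
```python
from h import *
go(.512,.001,.19,159.7)
```

```text
t 4.47 pos [ 0.4421 -0.252   0.207 ] rpy [-179.92   -0.33  149.14] q [-33.8  12.1  93.4  -0.1  74.9 -92.9] w 0.0247 F [ 0.2  0.2 -1.7] M [0.02 0.01 0.01]
shift mm [ 69.7 253.1  17. ] n 6.30733167812607
rotvec deg [ -0.05  -0.34 -10.56]
```

Request:
step_arm([
  {"x": 0.01,"y": 0.036,"z": 0,"ax": 0,"ay": 0,"az": 0,"claw": 0.0},
  {"x": 0.01,"y": 0.036,"z": 0,"ax": 0,"ay": 0,"az": 0,"claw": 0.0},
  {"x": 0.01,"y": 0.036,"z": 0,"ax": 0,"ay": 0,"az": 0,"claw": 0.0},
  {"x": 0.01,"y": 0.036,"z": 0,"ax": 0,"ay": 0,"az": 0,"claw": 0.0},
  {"x": 0.01,"y": 0.036,"z": 0,"ax": 0,"ay": 0,"az": 0,"claw": 0.0},
])

```text
time_s: 4.88
ee_pos: [0.4895, -0.0704, 0.199]
eef_rot: [-3.137, -0.014, 2.592]
force: [-0.1, -0.2, -1.1]
grip_width: 0.0246
```

Request:
step_arm([
  {"x": 0.01,"y": 0.036,"z": 0,"ax": 0,"ay": 0,"az": 0,"claw": 0.0},
  {"x": 0.005,"y": 0.02,"z": 0,"ax": 0,"ay": 0,"az": 0,"claw": 0.0},
  {"x": 0,"y": 0,"z": 0.005,"ax": 0,"ay": 0,"az": -5,"claw": 0.0},
  {"x": 0,"y": 0,"z": 0.005,"ax": 0,"ay": 0,"az": -5,"claw": 0.0},
  {"x": 0,"y": 0,"z": 0,"ax": 0,"ay": 0,"az": 0,"claw": 0.0},
])

```text
time_s: 5.3
ee_pos: [0.5039, -0.0039, 0.1791]
eef_rot: [-3.138, -0.027, 2.781]
force: [-0.2, -0.2, -1.5]
grip_width: 0.0246
```

Run:
```python
from h import *
go(.512,.001,.19,159.7)
p,d=snap('side','side4')
s=cv2.imread('pics/side4.png');cv2.imwrite('pics/c10.png',cv2.resize(s[160:310,250:400],None,fx=4,fy=4,interpolation=2))
o=ctrl.get_obs();print(proj('side',o['ee_pos']-[0,0,.0677]))
```

```text
t 5.3 pos [ 0.5039 -0.0039  0.1791] rpy [-179.77   -1.53  159.33] q [ -4.7  13.6  95.3   0.2  72.6 -74.1] w 0.0246 F [-0.2 -0.2 -1.5] M [-0.05 -0.03 -0.04]
shift mm [ -5.6   7.4 -11.1] n 0.34674182966804473
rotvec deg [-0.22 -1.53 -0.37]
[[333.4932797  237.97255018]]
```

View pics/c10.png

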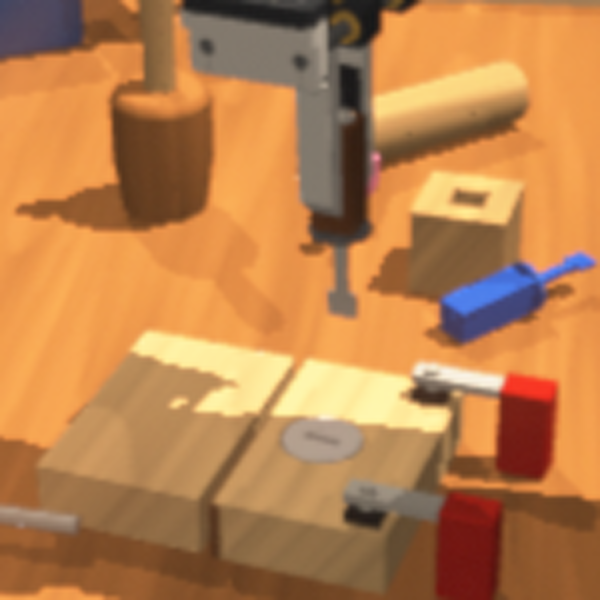

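The blade is broad at (335,238), lying along x, which confirms it is square to the jaws and aligned with the slot. Now I'll straighten up and go lower.

Request:
step_arm([
  {"x": -0.0056,"y": 0.0074,"z": 0,"ax": -0.2,"ay": -1.5,"az": -0.4,"claw": 0.0},
  {"x": 0,"y": 0,"z": 0.025,"ax": 0,"ay": 0,"az": 0,"claw": 0.0},
  {"x": 0,"y": 0,"z": 0.02,"ax": 0,"ay": 0,"az": 0,"claw": 0.0},
  {"x": 0,"y": 0,"z": 0,"ax": 0,"ay": 0,"az": 0,"claw": 0.0},
  {"x": 0,"y": 0,"z": 0,"ax": 0,"ay": 0,"az": 0,"claw": 0.0},
])

```text
time_s: 5.77
ee_pos: [0.511, -0.0007, 0.1308]
eef_rot: [-3.14, -0.002, 2.765]
force: [0.9, 0.4, -0.6]
grip_width: 0.0243
```

Run:
```python
from h import *
go(.512,.001,.12,159.7)
```

```text
t 5.77 pos [ 0.511  -0.0007  0.1308] rpy [-1.7992e+02 -1.2000e-01  1.5843e+02] q [ -4.2  16.7  98.3  -0.   65.2 -72.6] w 0.0243 F [ 0.9  0.4 -0.6] M [ 0.04  0.06 -0.04]
shift mm [-0.3  2.  10.8] n 0.26309056770044564
rotvec deg [-0.08 -0.13 -1.27]
```

Request:
step_arm([
  {"x": 0,"y": 0.002,"z": 0.008,"ax": 0,"ay": 0,"az": -1.2,"claw": 0.0},
  {"x": 0,"y": 0,"z": 0,"ax": 0,"ay": 0,"az": 0,"claw": 0.0},
])

```text
time_s: 5.93
ee_pos: [0.512, 0.0007, 0.1232]
eef_rot: [-3.14, -0.002, 2.785]
force: [-0.3, -0.3, -1.1]
grip_width: 0.0245
```

Run:
```python
from h import *
p,d=snap('side','side5')
go(.512,.001,.1137,159.7)
s=cv2.imread('pics/side5.png');cv2.imwrite('pics/c11.png',cv2.resize(s[225:290,300:365],None,fx=9,fy=9,interpolation=cv2.INTER_CUBIC))
o=ctrl.get_obs();R=Ro.from_euler('xyz',o['eef_rot']);print(proj('side',o['ee_pos']+R.apply([0,0,.0677])),proj('side',[.5107,.003,.036]))
```

```text
t 5.98 pos [0.5124 0.0006 0.1241] rpy [-1.7995e+02 -3.0000e-02  1.5949e+02] q [ -4.   17.3  98.5  -0.   64.3 -73.5] w 0.0245 F [-0.4 -0.2 -1. ] M [0.02 0.02 0.01]
shift mm [ 0.5  0.2 10.4] n 0.25089824236558805
rotvec deg [-0.05 -0.03 -0.21]
[[329.31697861 260.76895005]] [[329.95762726 269.24253154]]
```

View pics/c11.png

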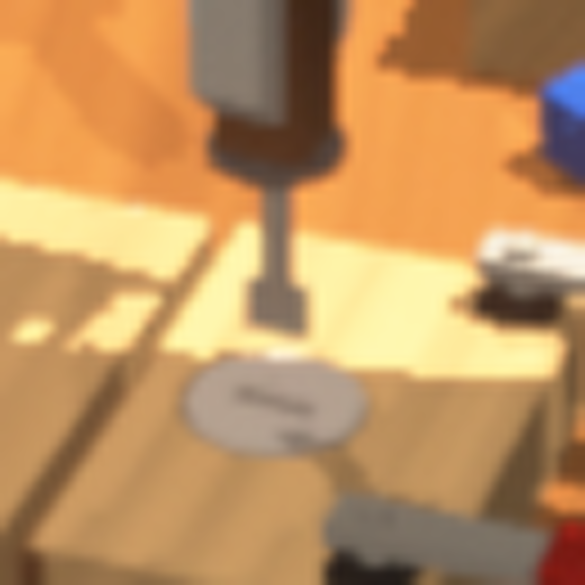

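Run:
```python
from h import *
f=lambda P:np.array(P)/9+[300,225]-.44
T=onz('side',f([(250,322),(305,337)]),.0564);S=onz('side',f([(234,392),(315,411)]),.036)
for P in(T,S):
    d=P[1]-P[0];print(P.mean(0).round(4),np.linalg.norm(d).round(4),np.degrees(np.arctan2(d[1],d[0]))%180)
print((S-T).mean(0))
```

```text
[0.5099 0.0018 0.0564] 0.0148 159.6288606079456
[0.5105 0.0027 0.036 ] 0.0213 163.50299214122754
[ 0.00066049  0.00087568 -0.0204    ]
```

Same-camera comparison puts the tip 0.7 mm in x and 0.9 mm in y off the slot, with yaw aligned. I'll lower in small steps and watch the force.

Run:
```python
from h import *
go(.513,.0015,.106,160.3)
```

```text
t 5.98 pos [0.5124 0.0006 0.1241] rpy [-1.7995e+02 -3.0000e-02  1.5949e+02] q [ -4.   17.3  98.5  -0.   64.3 -73.5] w 0.0245 F [-0.4 -0.2 -1. ] M [0.02 0.02 0.01]
shift mm [-0.3  1.1 18.1] n 0.43594968943572443
rotvec deg [-0.05 -0.03 -0.81]
```

Request:
step_arm([
  {"x": -0.0003,"y": 0.001,"z": 0.009,"ax": 0,"ay": 0,"az": -0.8,"claw": 0.0},
  {"x": 0,"y": 0,"z": 0.007,"ax": 0,"ay": 0,"az": 0,"claw": 0.0},
  {"x": 0,"y": 0,"z": 0,"ax": 0,"ay": 0,"az": 0,"claw": 0.0},
  {"x": 0,"y": 0,"z": 0,"ax": 0,"ay": 0,"az": 0,"claw": 0.0},
])

```text
time_s: 6.32
ee_pos: [0.5139, 0.0013, 0.1082]
eef_rot: [-3.141, 0.002, 2.798]
force: [0.3, -0.5, -0.2]
grip_width: 0.0245
```

Run:
```python
from h import *
go(.513,.0015,.104,160.3)
```

```text
t 6.32 pos [0.5139 0.0013 0.1082] rpy [-1.7999e+02  1.2000e-01  1.6032e+02] q [ -3.9  18.6  99.2  -0.   62.1 -74.2] w 0.0245 F [ 0.3 -0.5 -0.2] M [ 0.05  0.03 -0.04]
shift mm [ 1.  -0.1  4.2] n 0.102597720854082
rotvec deg [-0.01  0.12  0.02]
```

Request:
step_arm([
  {"x": 0.001,"y": 0,"z": 0.003,"ax": 0,"ay": 0.1,"az": 0,"claw": 0.0},
  {"x": 0,"y": 0,"z": 0.003,"ax": 0,"ay": 0,"az": 0,"claw": 0.0},
  {"x": 0,"y": 0,"z": 0.002,"ax": 0,"ay": 0,"az": 0,"claw": 0.0},
])

```text
time_s: 6.57
ee_pos: [0.5132, 0.0017, 0.1001]
eef_rot: [3.142, 0.001, 2.798]
force: [0.7, 0.3, -1.5]
grip_width: 0.0246
```

Run:
```python
from h import *
go(.513,.0015,.0957,160.3)
```

```text
t 6.57 pos [0.5132 0.0017 0.1001] rpy [1.8000e+02 6.0000e-02 1.6031e+02] q [ -3.9  19.1  99.6  -0.   61.2 -74.2] w 0.0246 F [ 0.7  0.3 -1.5] M [ 0.03  0.01 -0.02]
shift mm [ 0.1 -0.2  4.4] n 0.10516319015580625
rotvec deg [0.   0.06 0.01]
```

Request:
step_arm([
  {"x": 0,"y": 0,"z": 0.003,"ax": 0,"ay": 0,"az": 0,"claw": 0.0},
  {"x": 0,"y": 0,"z": 0.002,"ax": 0,"ay": 0,"az": 0,"claw": 0.0},
  {"x": 0,"y": 0,"z": 0,"ax": 0,"ay": 0,"az": 0,"claw": 0.0},
])

```text
time_s: 6.82
ee_pos: [0.5139, 0.0016, 0.0955]
eef_rot: [3.141, 0.003, 2.798]
force: [-1.7, 0.4, 2.6]
grip_width: 0.0245
```

Run:
```python
from h import *
go(.513,.0015,.0957,160.3)
p,d=snap('side','side6')
s=cv2.imread('pics/side6.png');cv2.imwrite('pics/c12.png',cv2.resize(s[225:305,290:370],None,fx=7,fy=7,interpolation=cv2.INTER_CUBIC))
```

```text
t 6.82 pos [0.5139 0.0016 0.0955] rpy [1.7997e+02 1.7000e-01 1.6031e+02] q [ -3.9  19.5  99.8  -0.   60.5 -74.2] w 0.0245 F [-1.7  0.4  2.6] M [0.08 0.31 0.06]
shift mm [ 0.8 -0.4 -0.2] n 0.021382073851072124
rotvec deg [0.03 0.17 0.01]
```

View pics/c12.png

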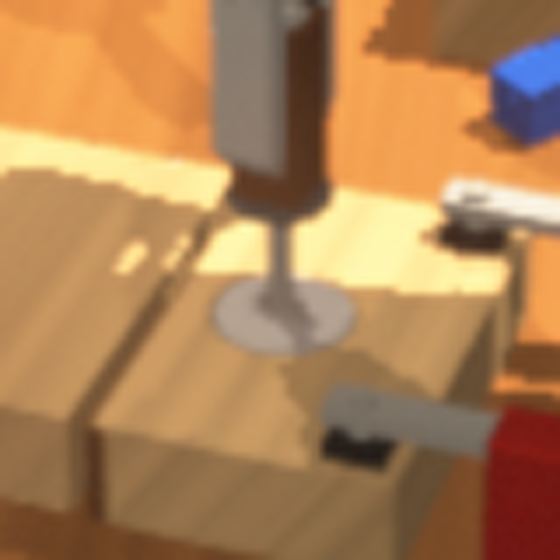

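Seated on the slot floor: TCP z is 0.0955 against 0.0957 predicted, with 2.6 N upward. I'll start turning clockwise (+az) in small steps.

Request:
step_arm([
  {"x": 0.0003,"y": 0,"z": 0.0003,"ax": 0,"ay": 0.1,"az": 3,"claw": 0.0},
  {"x": 0,"y": 0,"z": 0.0003,"ax": 0,"ay": 0,"az": 3,"claw": 0.0},
  {"x": 0,"y": 0,"z": 0.0003,"ax": 0,"ay": 0,"az": 3,"claw": 0.0},
])

```text
time_s: 7.12
ee_pos: [0.5143, 0.0016, 0.0955]
eef_rot: [3.14, 0.003, 2.637]
force: [-2.3, -1.4, 4.7]
grip_width: 0.0244
```

Run:
```python
from h import *
go(.513,.0015,.0957,160.3)
```

```text
t 7.12 pos [0.5143 0.0016 0.0955] rpy [179.91   0.18 151.09] q [ -3.9  19.5  99.8   0.   60.5 -65. ] w 0.0244 F [-2.3 -1.4  4.7] M [-0.23  0.52  0.01]
shift mm [ 1.1 -0.7 -0.2] n 0.03217502880441888
rotvec deg [ 0.07  0.19 -9.21]
```

Request:
step_arm([
  {"x": 0.0003,"y": -0.0002,"z": 0.0002,"ax": 0,"ay": 0.1,"az": 3,"claw": 0.0},
  {"x": 0,"y": 0,"z": 0.0003,"ax": 0,"ay": 0,"az": 3,"claw": 0.0},
  {"x": 0,"y": 0,"z": 0.0003,"ax": 0,"ay": 0,"az": 3,"claw": 0.0},
])

```text
time_s: 7.37
ee_pos: [0.5142, 0.001, 0.0954]
eef_rot: [3.14, 0.002, 2.472]
force: [-3.1, -1.9, 5.6]
grip_width: 0.0246
```

Run:
```python
from h import *
go(.513,.0015,.0957,160.3)
```

```text
t 7.37 pos [0.5142 0.001  0.0954] rpy [1.7993e+02 1.4000e-01 1.4165e+02] q [ -4.   19.6  99.8  -0.   60.5 -55.6] w 0.0246 F [-3.1 -1.9  5.6] M [-0.26  0.81  0.17]
shift mm [ 1.2 -0.3 -0.3] n 0.0308742490408712
rotvec deg [  0.05   0.15 -18.65]
```

Request:
step_arm([
  {"x": 0.0005,"y": -0.0003,"z": 0,"ax": 0,"ay": 0.1,"az": 3,"claw": 0.0},
  {"x": 0,"y": 0,"z": 0.0003,"ax": 0,"ay": 0,"az": 2,"claw": 0.0},
  {"x": 0,"y": 0,"z": 0.0003,"ax": 0,"ay": 0,"az": 2,"claw": 0.0},
])

```text
time_s: 7.62
ee_pos: [0.5139, 0.0006, 0.0954]
eef_rot: [3.14, 0.002, 2.343]
force: [-3.3, -0.0, 7.3]
grip_width: 0.0243
```

Run:
```python
from h import *
go(.513,.0012,.0957,160.3)
```

```text
t 7.62 pos [0.5139 0.0006 0.0954] rpy [1.7992e+02 1.1000e-01 1.3425e+02] q [ -4.   19.5  99.8  -0.   60.5 -48.2] w 0.0243 F [-3.3 -0.   7.3] M [-0.16  0.88  0.11]
shift mm [ 1.  -0.3 -0.3] n 0.02612606971266914
rotvec deg [  0.05   0.13 -26.05]
```

Request:
step_arm([
  {"x": 0.0005,"y": -0.0002,"z": 0,"ax": 0,"ay": 0.1,"az": 2,"claw": 0.0},
  {"x": 0,"y": 0,"z": 0.0002,"ax": 0,"ay": 0,"az": 2,"claw": 0.0},
  {"x": 0,"y": 0,"z": 0.0002,"ax": 0,"ay": 0,"az": 2,"claw": 0.0},
])

```text
time_s: 7.87
ee_pos: [0.5137, 0.0004, 0.0955]
eef_rot: [3.14, 0.001, 2.234]
force: [-2.9, -0.4, 4.4]
grip_width: 0.0248
```

Run:
```python
from h import *
go(.513,.0012,.0957,160.3)
```

```text
t 7.87 pos [5.137e-01 4.000e-04 9.550e-02] rpy [1.7991e+02 9.0000e-02 1.2798e+02] q [ -4.   19.5  99.8  -0.   60.5 -42. ] w 0.0248 F [-2.9 -0.4  4.4] M [-0.16  0.62  0.12]
shift mm [ 1.  -0.1 -0.2] n 0.025798013983123765
rotvec deg [  0.06   0.11 -32.32]
```

Request:
step_arm([
  {"x": 0.0004,"y": -0.0002,"z": 0,"ax": 0,"ay": 0.1,"az": 2,"claw": 0.0},
  {"x": 0,"y": 0,"z": 0.0002,"ax": 0,"ay": 0,"az": 2,"claw": 0.0},
])

```text
time_s: 8.03
ee_pos: [0.5135, 0.0003, 0.0955]
eef_rot: [3.14, 0.001, 2.161]
force: [-0.6, -0.6, 3.9]
grip_width: 0.0243
```

Run:
```python
from h import *
go(.513,.0012,.0957,160.3)
```

```text
t 8.03 pos [5.135e-01 3.000e-04 9.550e-02] rpy [1.7991e+02 3.0000e-02 1.2380e+02] q [ -4.1  19.5  99.8   0.   60.6 -37.9] w 0.0243 F [-0.6 -0.6  3.9] M [-0.24  0.44  0.15]
shift mm [ 1.   0.1 -0.2] n 0.025421261894168667
rotvec deg [  0.07   0.06 -36.5 ]
```

Request:
step_arm([
  {"x": 0.0003,"y": 0,"z": 0.0001,"ax": 0,"ay": 0,"az": 2,"claw": 0.0},
  {"x": 0.0003,"y": 0,"z": 0.0002,"ax": 0,"ay": 0,"az": 2,"claw": 0.0},
])

```text
time_s: 8.2
ee_pos: [0.5132, 0.0003, 0.0955]
eef_rot: [3.14, 0.002, 2.088]
force: [-1.4, -1.6, 3.3]
grip_width: 0.0242
```

Run:
```python
from h import *
go(.513,.0012,.0957,160.3)
```

```text
t 8.2 pos [5.132e-01 3.000e-04 9.550e-02] rpy [1.7992e+02 9.0000e-02 1.1962e+02] q [ -4.   19.5  99.9  -0.   60.5 -33.6] w 0.0242 F [-1.4 -1.6  3.3] M [-0.57  0.41  0.17]
shift mm [ 0.9  0.2 -0.2] n 0.022551166705852176
rotvec deg [  0.05   0.11 -40.68]
```

Request:
step_arm([
  {"x": 0.0003,"y": 0,"z": 0.0001,"ax": 0,"ay": 0,"az": 2,"claw": 0.0},
  {"x": 0.0003,"y": 0,"z": 0.0002,"ax": 0,"ay": 0,"az": 2,"claw": 0.0},
])

```text
time_s: 8.37
ee_pos: [0.513, 0.0003, 0.0955]
eef_rot: [3.14, 0.003, 2.015]
force: [-1.7, -2.1, 3.7]
grip_width: 0.0245
```

Run:
```python
from h import *
go(.513,.0012,.0957,160.3)
p,d=snap('side','side7')
s=cv2.imread('pics/side7.png');cv2.imwrite('pics/c13.png',cv2.resize(s[225:305,260:360],None,fx=7,fy=7,interpolation=cv2.INTER_CUBIC))
```

```text
t 8.37 pos [5.13e-01 3.00e-04 9.55e-02] rpy [1.7993e+02 1.6000e-01 1.1544e+02] q [ -4.   19.4  99.9  -0.1  60.5 -29.4] w 0.0245 F [-1.7 -2.1  3.7] M [-0.59  0.37  0.15]
shift mm [ 0.9  0.4 -0.2] n 0.022983960639771206
rotvec deg [ 1.000e-02  1.800e-01 -4.486e+01]
```

View pics/c13.png

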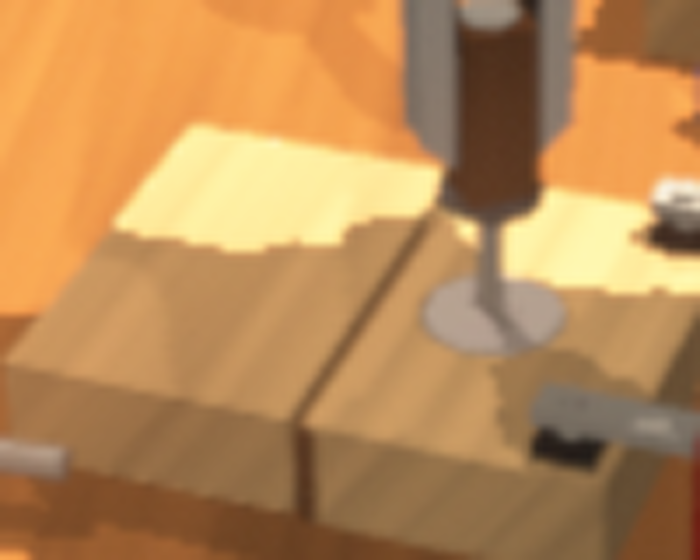

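The dark strip at the joint (302,280) has narrowed, so the board is being drawn in. I'll continue in finer steps.

Request:
step_arm([
  {"x": 0.0003,"y": 0.0001,"z": 0.0001,"ax": 0,"ay": 0,"az": 1.5,"claw": 0.0},
  {"x": 0.0003,"y": 0.0001,"z": 0.0002,"ax": 0,"ay": 0,"az": 1.5,"claw": 0.0},
])

```text
time_s: 8.58
ee_pos: [0.5129, 0.0004, 0.0955]
eef_rot: [3.141, 0.004, 1.96]
force: [-1.3, -2.4, 4.6]
grip_width: 0.0242
```

Run:
```python
from h import *
go(.513,.0012,.0957,160.3)
```

```text
t 8.58 pos [5.129e-01 4.000e-04 9.550e-02] rpy [179.95   0.22 112.33] q [ -4.   19.4  99.9  -0.2  60.5 -26.2] w 0.0242 F [-1.3 -2.4  4.6] M [-0.72  0.59  0.12]
shift mm [ 0.7  0.4 -0.2] n 0.02075484827809456
rotvec deg [-4.000e-02  2.300e-01 -4.797e+01]
```

Request:
step_arm([
  {"x": 0.0003,"y": 0.0001,"z": 0.0001,"ax": 0,"ay": 0,"az": 1.5,"claw": 0.0},
  {"x": 0.0003,"y": 0.0001,"z": 0.0002,"ax": 0,"ay": 0,"az": 1.5,"claw": 0.0},
])

```text
time_s: 8.75
ee_pos: [0.5128, 0.0004, 0.0955]
eef_rot: [3.141, 0.005, 1.908]
force: [-1.2, -2.9, 5.0]
grip_width: 0.0247
```

Run:
```python
from h import *
go(.513,.0012,.0957,160.3)
```

```text
t 8.75 pos [5.128e-01 4.000e-04 9.550e-02] rpy [179.97   0.29 109.32] q [ -3.9  19.4 100.   -0.3  60.5 -23.1] w 0.0247 F [-1.2 -2.9  5. ] M [-0.7   0.64  0.17]
shift mm [ 0.7  0.4 -0.2] n 0.021070973052978323
rotvec deg [ -0.1    0.28 -50.98]
```

Request:
step_arm([
  {"x": 0,"y": 0,"z": 0.0001,"ax": 0,"ay": 0.2,"az": 1.5,"claw": 0.0},
  {"x": 0,"y": 0,"z": 0.0002,"ax": 0,"ay": 0,"az": 1.5,"claw": 0.0},
])

```text
time_s: 8.92
ee_pos: [0.5128, -0.0001, 0.0955]
eef_rot: [3.141, 0.002, 1.854]
force: [-2.1, -1.7, 5.3]
grip_width: 0.0244
```

Run:
```python
from h import *
go(.513,.0012,.0957,160.3)
```

```text
t 8.92 pos [ 5.128e-01 -1.000e-04  9.550e-02] rpy [1.7998e+02 1.1000e-01 1.0624e+02] q [ -4.   19.5  99.9  -0.1  60.6 -20.2] w 0.0244 F [-2.1 -1.7  5.3] M [-0.36  0.7   0.15]
shift mm [ 1.1  0.5 -0.2] n 0.031023571668386943
rotvec deg [-3.000e-02  1.100e-01 -5.406e+01]
```

Request:
step_arm([
  {"x": 0,"y": 0,"z": 0.0001,"ax": 0,"ay": 0,"az": 1.5,"claw": 0.0},
  {"x": 0,"y": 0,"z": 0.0002,"ax": 0,"ay": 0,"az": 1.5,"claw": 0.0},
])

```text
time_s: 9.08
ee_pos: [0.5127, -0.0002, 0.0955]
eef_rot: [3.141, 0.002, 1.8]
force: [-2.1, -2.1, 5.8]
grip_width: 0.0247
```

Run:
```python
from h import *
go(.513,.0012,.0957,160.3)
```

```text
t 9.08 pos [ 5.127e-01 -2.000e-04  9.550e-02] rpy [1.7999e+02 9.0000e-02 1.0312e+02] q [ -4.1  19.5  99.9  -0.1  60.6 -17.1] w 0.0247 F [-2.1 -2.1  5.8] M [-0.31  0.79  0.17]
shift mm [ 1.3  0.6 -0.3] n 0.03495899200247651
rotvec deg [-4.000e-02  9.000e-02 -5.718e+01]
```

Request:
step_arm([
  {"x": 0,"y": 0,"z": 0,"ax": 0,"ay": 0,"az": 1.5,"claw": 0.0},
  {"x": 0,"y": 0,"z": 0.0001,"ax": 0,"ay": 0,"az": 1.5,"claw": 0.0},
])

```text
time_s: 9.25
ee_pos: [0.5125, -0.0002, 0.0955]
eef_rot: [-3.141, 0.001, 1.745]
force: [-1.4, -0.7, 3.8]
grip_width: 0.0242
```

Run:
```python
from h import *
go(.513,.0012,.0957,160.3)
```

```text
t 9.25 pos [ 5.125e-01 -2.000e-04  9.550e-02] rpy [-1.7999e+02  7.0000e-02  1.0001e+02] q [ -4.1  19.5  99.9  -0.1  60.6 -14.1] w 0.0242 F [-1.4 -0.7  3.8] M [-0.34  0.6   0.16]
shift mm [ 1.3  0.7 -0.2] n 0.03689294207873897
rotvec deg [-5.000e-02  6.000e-02 -6.029e+01]
```

Request:
step_arm([
  {"x": 0,"y": 0,"z": 0,"ax": 0,"ay": 0,"az": 1.5,"claw": 0.0},
  {"x": 0,"y": 0,"z": 0.0001,"ax": 0,"ay": 0,"az": 1.5,"claw": 0.0},
])

```text
time_s: 9.42
ee_pos: [0.5124, -0.0003, 0.0955]
eef_rot: [-3.141, 0.001, 1.691]
force: [-1.9, -1.6, 4.4]
grip_width: 0.0246
```

Run:
```python
from h import *
go(.513,.0012,.0957,160.3)
```

```text
t 9.42 pos [ 5.124e-01 -3.000e-04  9.550e-02] rpy [-1.7997e+02  5.0000e-02  9.6890e+01] q [ -4.1  19.5  99.9  -0.1  60.7 -11. ] w 0.0246 F [-1.9 -1.6  4.4] M [-0.38  0.65  0.13]
shift mm [ 1.4  0.8 -0.2] n 0.039735514533783135
rotvec deg [-6.000e-02  3.000e-02 -6.341e+01]
```

Request:
step_arm([
  {"x": 0.0001,"y": 0.0001,"z": 0,"ax": 0,"ay": 0,"az": 1.5,"claw": 0.0},
  {"x": 0.0001,"y": 0.0001,"z": 0.0001,"ax": 0,"ay": 0,"az": 1.5,"claw": 0.0},
])

```text
time_s: 9.58
ee_pos: [0.5124, -0.0003, 0.0955]
eef_rot: [-3.14, 0.001, 1.637]
force: [-3.3, -2.1, 4.6]
grip_width: 0.0245
```

Run:
```python
from h import *
go(.513,.0012,.0957,160.3)
```

```text
t 9.58 pos [ 5.124e-01 -3.000e-04  9.550e-02] rpy [-1.7993e+02  5.0000e-02  9.3780e+01] q [-4.1 19.5 99.9 -0.1 60.7 -7.8] w 0.0245 F [-3.3 -2.1  4.6] M [-0.49  0.79  0.21]
shift mm [ 1.4  0.7 -0.3] n 0.039015294617880086
rotvec deg [ -0.09   0.   -66.52]
```

Request:
step_arm([
  {"x": 0.0001,"y": 0.0001,"z": 0,"ax": 0,"ay": 0,"az": 1.5,"claw": 0.0},
  {"x": 0.0001,"y": 0.0001,"z": 0.0001,"ax": 0,"ay": 0,"az": 1.5,"claw": 0.0},
])

```text
time_s: 9.75
ee_pos: [0.5122, -0.0003, 0.0955]
eef_rot: [-3.139, 0.001, 1.582]
force: [-2.1, -2.1, 4.9]
grip_width: 0.0242
```

Run:
```python
from h import *
go(.513,.0012,.0957,160.3)
p,d=snap('side','side8')
s=cv2.imread('pics/side8.png');cv2.imwrite('pics/c14.png',cv2.resize(s[225:305,260:360],None,fx=7,fy=7,interpolation=cv2.INTER_CUBIC))
```

```text
t 9.75 pos [ 5.122e-01 -3.000e-04  9.550e-02] rpy [-1.7988e+02  5.0000e-02  9.0670e+01] q [-4.1 19.5 99.9 -0.1 60.8 -4.7] w 0.0242 F [-2.1 -2.1  4.9] M [-0.49  0.77  0.23]
shift mm [ 1.5  0.8 -0.3] n 0.0400553874158294
rotvec deg [-1.400e-01 -3.000e-02 -6.963e+01]
```

View pics/c14.png

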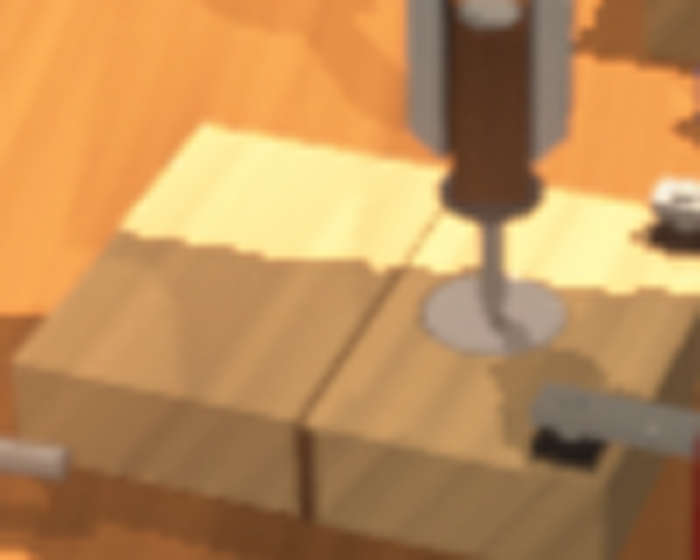

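The strip is now a thin line at (303,280), and torque is rising: 0.21, then 0.23 N m from about 0.15. I'll take single small steps from here.

Request:
step_arm([
  {"x": 0,"y": 0,"z": 0.0001,"ax": 0,"ay": 0,"az": 1,"claw": 0.0},
])

```text
time_s: 9.88
ee_pos: [0.5122, -0.0003, 0.0955]
eef_rot: [-3.139, 0.001, 1.564]
force: [-3.1, -2.3, 4.4]
grip_width: 0.0243
```

Run:
```python
from h import *
go(.513,.0012,.0957,160.3)
```

```text
t 9.88 pos [ 5.122e-01 -3.000e-04  9.550e-02] rpy [-1.7987e+02  6.0000e-02  8.9580e+01] q [-4.1 19.5 99.9 -0.1 60.8 -3.6] w 0.0243 F [-3.1 -2.3  4.4] M [-0.36  0.71  0.22]
shift mm [ 1.5  0.8 -0.2] n 0.04141047363862769
rotvec deg [-1.500e-01 -3.000e-02 -7.072e+01]
```

Request:
step_arm([
  {"x": 0,"y": 0,"z": 0.0001,"ax": 0,"ay": 0,"az": 0.8,"claw": 0.0},
])

```text
time_s: 9.97
ee_pos: [0.5122, -0.0003, 0.0955]
eef_rot: [-3.139, 0.001, 1.549]
force: [-2.6, -1.2, 5.1]
grip_width: 0.0244
```

Run:
```python
from h import *
go(.513,.0012,.0957,160.3)
```

```text
t 9.97 pos [ 5.122e-01 -3.000e-04  9.550e-02] rpy [-1.7987e+02  5.0000e-02  8.8730e+01] q [-4.1 19.5 99.9 -0.1 60.8 -2.8] w 0.0244 F [-2.6 -1.2  5.1] M [-0.33  0.69  0.18]
shift mm [ 1.6  0.7 -0.3] n 0.042041785539944386
rotvec deg [-1.500e-01 -4.000e-02 -7.157e+01]
```

Request:
step_arm([
  {"x": 0,"y": 0,"z": 0.0001,"ax": 0,"ay": 0,"az": 1,"claw": 0.0},
])

```text
time_s: 10.05
ee_pos: [0.5122, -0.0003, 0.0955]
eef_rot: [-3.139, 0.001, 1.53]
force: [-3.4, -1.0, 6.1]
grip_width: 0.0248
```

Run:
```python
from h import *
go(.513,.0012,.0957,160.3)
```

```text
t 10.05 pos [ 5.122e-01 -3.000e-04  9.550e-02] rpy [-1.7987e+02  5.0000e-02  8.7690e+01] q [-4.1 19.5 99.9 -0.1 60.8 -1.8] w 0.0248 F [-3.4 -1.   6.1] M [-0.34  0.8   0.23]
shift mm [ 1.6  0.7 -0.2] n 0.042178106297434265
rotvec deg [-1.500e-01 -4.000e-02 -7.261e+01]
```

Request:
step_arm([
  {"x": 0,"y": 0,"z": 0.0001,"ax": 0,"ay": 0,"az": 1,"claw": 0.0},
])

```text
time_s: 10.13
ee_pos: [0.5122, -0.0003, 0.0955]
eef_rot: [-3.139, 0.001, 1.512]
force: [-3.5, -1.3, 5.8]
grip_width: 0.0245
```

Run:
```python
from h import *
go(.513,.0012,.0957,160.3)
```

```text
t 10.13 pos [ 5.122e-01 -3.000e-04  9.550e-02] rpy [-1.7987e+02  5.0000e-02  8.6630e+01] q [-4.1 19.5 99.9 -0.1 60.8 -0.7] w 0.0245 F [-3.5 -1.3  5.8] M [-0.41  0.8   0.24]
shift mm [ 1.5  0.7 -0.2] n 0.041402928442974364
rotvec deg [-1.500e-01 -4.000e-02 -7.367e+01]
```

Request:
step_arm([
  {"x": 0,"y": 0,"z": 0.0001,"ax": 0,"ay": 0,"az": 1,"claw": 0.0},
])

```text
time_s: 10.22
ee_pos: [0.5122, -0.0003, 0.0954]
eef_rot: [-3.139, 0.001, 1.493]
force: [-2.9, -1.3, 4.6]
grip_width: 0.0247
```

Run:
```python
from h import *
go(.513,.0012,.0957,160.3)
```

```text
t 10.22 pos [ 5.122e-01 -3.000e-04  9.540e-02] rpy [-1.7987e+02  5.0000e-02  8.5560e+01] q [-4.1 19.5 99.9 -0.1 60.8  0.4] w 0.0247 F [-2.9 -1.3  4.6] M [-0.34  0.86  0.26]
shift mm [ 1.5  0.7 -0.3] n 0.04121904717225893
rotvec deg [-1.500e-01 -5.000e-02 -7.474e+01]
```

Run:
```python
from h import *
for i in range(5):
    p,d=snap('side','side9'); print(ctrl.get_obs()['moment'].round(3))
s=cv2.imread('pics/side9.png');cv2.imwrite('pics/c15.png',cv2.resize(s[225:305,260:360],None,fx=7,fy=7,interpolation=cv2.INTER_CUBIC))
```

```text
[-0.363  0.881  0.24 ]
[-0.352  0.833  0.241]
[-0.328  0.779  0.247]
[-0.326  0.824  0.212]
[-0.321  0.835  0.293]
```

View pics/c15.png

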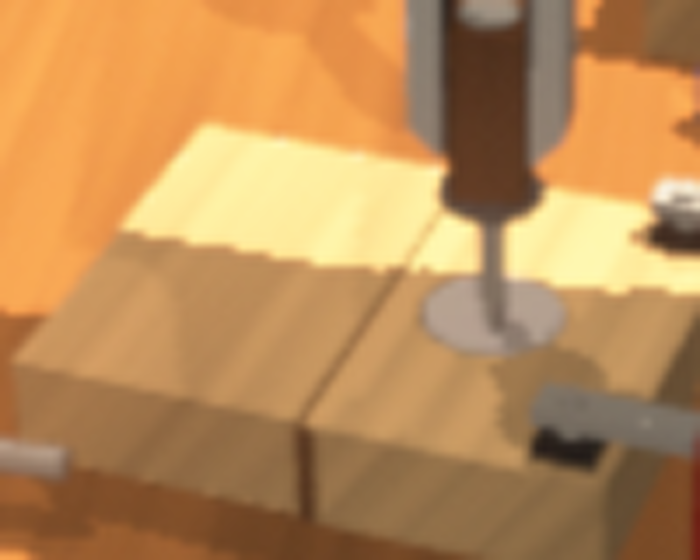

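Torque averages 0.247 N m and rose steadily over the last 8°, while the board has stopped moving in the image. That is firm, so I stop here. I'll unload within the slot's slack, then lift.

Request:
step_arm([
  {"x": 0,"y": 0,"z": 0,"ax": 0,"ay": 0,"az": -2,"claw": 0.0},
  {"x": 0,"y": 0,"z": -0.001,"ax": 0,"ay": 0,"az": -1.5,"claw": 0.0},
  {"x": 0,"y": 0,"z": -0.005,"ax": 0,"ay": 0,"az": 0,"claw": 0.0},
  {"x": 0,"y": 0,"z": -0.01,"ax": 0,"ay": 0,"az": 0,"claw": 0.0},
])

```text
time_s: 10.8
ee_pos: [0.5115, 0.0001, 0.1096]
eef_rot: [-3.136, -0.0, 1.555]
force: [-0.1, 0.5, -1.0]
grip_width: 0.0244
```

Run:
```python
from h import *
go(.513,.0012,.21,149)
```

```text
t 10.8 pos [5.115e-01 1.000e-04 1.096e-01] rpy [-1.797e+02 -3.000e-02  8.908e+01] q [-4.1 18.4 99.2  0.  62.7 -3.2] w 0.0244 F [-0.1  0.5 -1. ] M [-0.14  0.08  0.02]
shift mm [   1.1    1.  -100.5] n 2.4092318931467807
rotvec deg [ -0.26  -0.18 -59.91]
```

Request:
step_arm([
  {"x": 0,"y": 0,"z": -0.02,"ax": 0,"ay": 0,"az": -7,"claw": 0.0},
  {"x": 0,"y": 0,"z": -0.02,"ax": 0,"ay": 0,"az": -7,"claw": 0.0},
  {"x": 0,"y": 0,"z": -0.02,"ax": 0,"ay": 0,"az": -7,"claw": 0.0},
  {"x": 0,"y": 0,"z": -0.02,"ax": 0,"ay": 0,"az": -7,"claw": 0.0},
  {"x": 0,"y": 0,"z": -0.015,"ax": 0,"ay": 0,"az": -7,"claw": 0.0},
])

```text
time_s: 11.22
ee_pos: [0.5109, 0.0007, 0.2103]
eef_rot: [-3.136, -0.006, 2.176]
force: [0.5, -0.0, -1.1]
grip_width: 0.0243
```

Request:
step_arm([
  {"x": 0,"y": 0,"z": 0,"ax": 0,"ay": 0,"az": -7,"claw": 0.0},
  {"x": 0,"y": 0,"z": 0,"ax": 0,"ay": 0,"az": -7,"claw": 0.0},
  {"x": 0,"y": 0,"z": 0,"ax": 0,"ay": 0,"az": -7,"claw": 0.0},
  {"x": 0,"y": 0,"z": 0,"ax": 0,"ay": 0,"az": -3,"claw": 0.0},
  {"x": 0,"y": 0,"z": 0,"ax": 0,"ay": 0,"az": 0,"claw": 0.0},
])

```text
time_s: 11.63
ee_pos: [0.5124, 0.0013, 0.2195]
eef_rot: [3.138, 0.001, 2.611]
force: [-0.0, 0.5, -0.7]
grip_width: 0.0238
```

Run:
```python
from h import *
go(.444,-.2536,.2,149)
```

```text
t 11.63 pos [0.5124 0.0013 0.2195] rpy [1.7977e+02 4.0000e-02 1.4958e+02] q [ -4.1  11.6  92.2   0.2  76.1 -63.7] w 0.0238 F [-0.   0.5 -0.7] M [-0.02  0.05  0.02]
shift mm [ -70.1 -254.5   18.5] n 6.344756266410559
rotvec deg [0.23 0.04 0.58]
```

Request:
step_arm([
  {"x": -0.01,"y": -0.036,"z": 0,"ax": 0,"ay": 0,"az": 0,"claw": 0.0},
  {"x": -0.01,"y": -0.036,"z": 0,"ax": 0,"ay": 0,"az": 0,"claw": 0.0},
  {"x": -0.01,"y": -0.036,"z": 0,"ax": 0,"ay": 0,"az": 0,"claw": 0.0},
  {"x": -0.01,"y": -0.036,"z": 0,"ax": 0,"ay": 0,"az": 0,"claw": 0.0},
  {"x": -0.01,"y": -0.036,"z": 0,"ax": 0,"ay": 0,"az": 0,"claw": 0.0},
])

```text
time_s: 12.05
ee_pos: [0.4631, -0.1791, 0.2215]
eef_rot: [3.135, 0.003, 2.605]
force: [1.7, -0.9, -1.6]
grip_width: 0.0242
```

Request:
step_arm([
  {"x": -0.01,"y": -0.036,"z": 0,"ax": 0,"ay": 0,"az": 0,"claw": 0.0},
  {"x": -0.005,"y": -0.02,"z": 0.01,"ax": 0.2,"ay": 0,"az": 0.5,"claw": 0.0},
  {"x": 0,"y": 0,"z": 0.01,"ax": 0,"ay": 0,"az": 0,"claw": 0.0},
  {"x": 0,"y": 0,"z": 0,"ax": 0,"ay": 0,"az": 0,"claw": 0.0},
  {"x": 0,"y": 0,"z": 0,"ax": 0,"ay": 0,"az": 0,"claw": 0.0},
])

```text
time_s: 12.47
ee_pos: [0.4441, -0.243, 0.2031]
eef_rot: [3.138, 0.005, 2.574]
force: [-0.5, 0.8, -0.1]
grip_width: 0.0241
```

Run:
```python
from h import *
go(.444,-.2536,.16,149)
```

```text
t 12.47 pos [ 0.4441 -0.243   0.2031] rpy [179.8    0.28 147.5 ] q [-32.9  11.5  94.5   0.2  73.7 -90.5] w 0.0241 F [-0.5  0.8 -0.1] M [ 0.01 -0.05  0.02]
shift mm [-5.4 -9.1 43.1] n 1.0633477389267378
rotvec deg [ 0.19  0.28 -1.5 ]
```

Request:
step_arm([
  {"x": -0.0054,"y": -0.0091,"z": 0.02,"ax": 0.2,"ay": 0.3,"az": -1.5,"claw": 0.0},
  {"x": 0,"y": 0,"z": 0.02,"ax": 0,"ay": 0,"az": 0,"claw": 0.0},
  {"x": 0,"y": 0,"z": 0,"ax": 0,"ay": 0,"az": 0,"claw": 0.0},
  {"x": 0,"y": 0,"z": 0,"ax": 0,"ay": 0,"az": 0,"claw": 0.0},
])

```text
time_s: 12.8
ee_pos: [0.4464, -0.2506, 0.1653]
eef_rot: [3.141, 0.003, 2.602]
force: [0.2, -1.6, -0.4]
grip_width: 0.0246
```

Run:
```python
from h import *
go(.444,-.2536,.135,149)
```

```text
t 12.8 pos [ 0.4464 -0.2506  0.1653] rpy [179.97   0.18 149.08] q [-33.4  14.4  96.3   0.   69.2 -92.5] w 0.0246 F [ 0.2 -1.6 -0.4] M [ 0.   -0.05  0.03]
shift mm [ 0.6 -3.8 30.3] n 0.7332246361835936
rotvec deg [0.03 0.18 0.08]
```

Request:
step_arm([
  {"x": 0.0006,"y": -0.0038,"z": 0.012,"ax": 0,"ay": 0.2,"az": 0,"claw": 0.0},
  {"x": 0,"y": 0,"z": 0.007,"ax": 0,"ay": 0,"az": 0,"claw": 0.0},
  {"x": 0,"y": 0,"z": 0,"ax": 0,"ay": 0,"az": 0,"claw": 0.0},
  {"x": 0,"y": 0,"z": 0,"ax": 0,"ay": 0,"az": 0,"claw": 0.0},
])

```text
time_s: 13.13
ee_pos: [0.4454, -0.2525, 0.1478]
eef_rot: [3.141, 0.003, 2.603]
force: [-0.3, 0.0, -1.5]
grip_width: 0.024
```

Run:
```python
from h import *
p,d=snap('side','side10')
go(.444,-.2536,.13,149)
s=cv2.imread('pics/side10.png');cv2.imwrite('pics/c16.png',cv2.resize(s[155:245,330:420],None,fx=6.5,fy=6.5,interpolation=cv2.INTER_CUBIC))
```

```text
t 13.18 pos [ 0.4454 -0.2525  0.1478] rpy [1.7996e+02 1.6000e-01 1.4916e+02] q [-33.7  15.5  97.4   0.1  67.  -92.9] w 0.0242 F [ 0.1  0.5 -1.4] M [ 0.03  0.02 -0.01]
shift mm [ 0.6 -1.7 17.8] n 0.4282226858934459
rotvec deg [0.04 0.16 0.16]
```

View pics/c16.png

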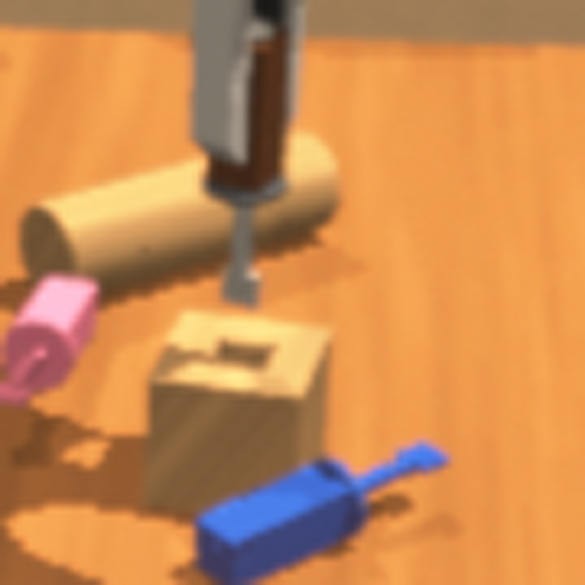

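Run:
```python
from h import *
f=lambda P:np.array(P)/6.5+[330,155]-.42
T=onz('side',f([(241,300)]),.1478-.0677);S=onz('side',f([(246,353)]),.058)
print(T,S,S-T); go(*(ctrl.get_obs()['ee_pos'][:2]+(S-T)[0,:2]),.13,149)
```

```text
[[ 0.4428345  -0.25530566  0.0801    ]] [[ 0.43990192 -0.25271107  0.058     ]] [[-0.00293258  0.00259459 -0.0221    ]]
t 13.18 pos [ 0.4454 -0.2525  0.1478] rpy [1.7996e+02 1.6000e-01 1.4916e+02] q [-33.7  15.5  97.4   0.1  67.  -92.9] w 0.0242 F [ 0.1  0.5 -1.4] M [ 0.03  0.02 -0.01]
shift mm [ 3.9  0.7 17.8] n 0.43633474046608417
rotvec deg [0.04 0.16 0.16]
```

Run:
```python
from h import *
go(.4434,-.2522,.13,149)
```

```text
t 13.18 pos [ 0.4454 -0.2525  0.1478] rpy [1.7996e+02 1.6000e-01 1.4916e+02] q [-33.7  15.5  97.4   0.1  67.  -92.9] w 0.0242 F [ 0.1  0.5 -1.4] M [ 0.03  0.02 -0.01]
shift mm [ 1.9 -0.8 17.8] n 0.4287363805299874
rotvec deg [0.04 0.16 0.16]
```

Request:
step_arm([
  {"x": 0.0019,"y": -0.001,"z": 0.008,"ax": 0,"ay": 0.2,"az": 0,"claw": 0.0},
  {"x": 0,"y": 0,"z": 0.005,"ax": 0,"ay": 0,"az": 0,"claw": 0.0},
  {"x": 0,"y": 0,"z": 0,"ax": 0,"ay": 0,"az": 0,"claw": 0.0},
])

```text
time_s: 13.43
ee_pos: [0.4434, -0.2525, 0.1345]
eef_rot: [3.141, 0.001, 2.603]
force: [-0.0, -0.3, -1.2]
grip_width: 0.0238
```

Run:
```python
from h import *
go(.4434,-.2522,.115,149)
```

```text
t 13.43 pos [ 0.4434 -0.2525  0.1345] rpy [1.7996e+02 3.0000e-02 1.4915e+02] q [-33.8  16.3  98.3   0.   65.4 -93. ] w 0.0238 F [-0.  -0.3 -1.2] M [ 0.04 -0.03 -0.01]
shift mm [ 0.1  0.3 19.5] n 0.4680335244150351
rotvec deg [0.04 0.03 0.15]
```

Lowering into the hole; the mouth is reached at TCP z ≈ 0.126 and full depth at ≈ 0.0757.

Request:
step_arm([
  {"x": 0,"y": 0,"z": 0.007,"ax": 0,"ay": 0,"az": 0,"claw": 0.0},
  {"x": 0,"y": 0,"z": 0.006,"ax": 0,"ay": 0,"az": 0,"claw": 0.0},
  {"x": 0,"y": 0,"z": 0.004,"ax": 0,"ay": 0,"az": 0,"claw": 0.0},
])

```text
time_s: 13.68
ee_pos: [0.4436, -0.2527, 0.1165]
eef_rot: [3.141, 0.002, 2.603]
force: [0.1, -0.4, -1.7]
grip_width: 0.024
```

Run:
```python
from h import *
go(.4434,-.2525,.076,149)
```

```text
t 13.68 pos [ 0.4436 -0.2527  0.1165] rpy [1.7996e+02 9.0000e-02 1.4914e+02] q [-33.8  17.5  99.3   0.   63.1 -93. ] w 0.024 F [ 0.1 -0.4 -1.7] M [-0.07  0.02 -0.06]
shift mm [ 0.3  0.1 40.5] n 0.9719650392441186
rotvec deg [0.04 0.09 0.14]
```

In the hole (tip at 0.049) with no force.

Request:
step_arm([
  {"x": 0.0003,"y": 0,"z": 0.01,"ax": 0,"ay": 0.1,"az": 0,"claw": 0.0},
  {"x": 0.0003,"y": 0,"z": 0.01,"ax": 0,"ay": 0.1,"az": 0,"claw": 0.0},
  {"x": 0,"y": 0,"z": 0.007,"ax": 0,"ay": 0.1,"az": 0,"claw": 0.0},
  {"x": 0,"y": 0,"z": 0.003,"ax": 0,"ay": 0,"az": 0,"claw": 0.0},
  {"x": 0,"y": 0,"z": 0,"ax": 0,"ay": 0,"az": 0,"claw": 0.0},
])

```text
time_s: 14.1
ee_pos: [0.4423, -0.2519, 0.0814]
eef_rot: [3.141, -0.007, 2.603]
force: [1.4, -0.1, -0.2]
grip_width: 0.024
```

Run:
```python
from h import *
go(.4434,-.2525,.076,149)
```

```text
t 14.1 pos [ 0.4423 -0.2519  0.0814] rpy [179.95  -0.4  149.13] q [-33.8  20.4 100.8   0.   59.2 -92.9] w 0.024 F [ 1.4 -0.1 -0.2] M [-0.04 -0.09 -0.02]
shift mm [-1.3  0.   5.4] n 0.1322250679406803
rotvec deg [ 0.05 -0.4   0.13]
```

Request:
step_arm([
  {"x": -0.001,"y": 0,"z": 0.003,"ax": 0,"ay": -0.4,"az": 0,"claw": 0.0},
  {"x": 0,"y": 0,"z": 0.002,"ax": 0,"ay": 0,"az": 0,"claw": 0.0},
  {"x": 0,"y": 0,"z": 0.001,"ax": 0,"ay": 0,"az": 0,"claw": 0.0},
])

```text
time_s: 14.35
ee_pos: [0.4436, -0.2527, 0.0755]
eef_rot: [3.141, 0.002, 2.603]
force: [-6.6, 3.4, 18.3]
grip_width: 0.0242
```

Run:
```python
from h import *
go(.4434,-.2525,.076,149)
```

```text
t 14.35 pos [ 0.4436 -0.2527  0.0755] rpy [1.7996e+02 9.0000e-02 1.4914e+02] q [-3.380e+01  2.080e+01  1.011e+02  1.000e-01  5.790e+01 -9.300e+01] w 0.0242 F [-6.6  3.4 18.3] M [0.83 1.35 0.03]
shift mm [ 0.2  0.  -0.5] n 0.012968345442541348
rotvec deg [0.04 0.09 0.14]
```

The flange is down on the block (18 N upward at TCP z 0.0755). I'll ease off and release.

Request:
step_arm([
  {"x": 0,"y": 0,"z": 0,"ax": 0,"ay": 0,"az": 0,"claw": 0.0},
  {"x": 0,"y": 0,"z": 0,"ax": 0,"ay": 0,"az": 0,"claw": 0.035},
  {"x": 0,"y": 0,"z": 0,"ax": 0,"ay": 0,"az": 0,"claw": 0.06},
  {"x": 0,"y": 0,"z": 0,"ax": 0,"ay": 0,"az": 0,"claw": 0.06},
  {"x": 0,"y": 0,"z": 0,"ax": 0,"ay": 0,"az": 0,"claw": 0.06},
])

```text
time_s: 14.77
ee_pos: [0.4443, -0.2531, 0.0768]
eef_rot: [3.141, 0.004, 2.603]
force: [0.1, 0.6, 0.6]
grip_width: 0.0474
```

Run:
```python
from h import *
p,d=snap('side','side11')
go(.4434,-.2525,.2,149)
s=cv2.imread('pics/side11.png');cv2.imwrite('pics/c17.png',cv2.resize(s[155:245,330:420],None,fx=6.5,fy=6.5,interpolation=cv2.INTER_CUBIC))
```

```text
t 14.82 pos [ 0.4442 -0.2531  0.0767] rpy [179.96   0.25 149.13] q [-3.380e+01  2.070e+01  1.011e+02  1.000e-01  5.790e+01 -9.300e+01] w 0.0519 F [-0.2 -0.4 -0.1] M [ 0.02  0.   -0.01]
shift mm [   0.5    0.2 -123.3] n 2.9563012903507713
rotvec deg [0.04 0.25 0.13]
```

View pics/c17.png

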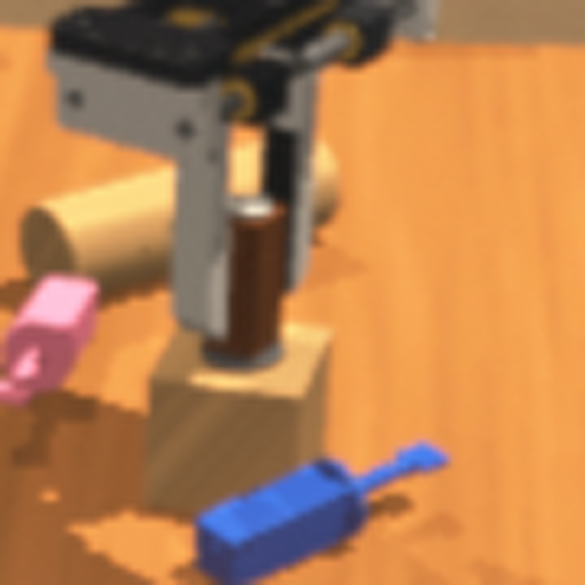

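The driver stands free, with its flange flat on the block at (367,209). I'll back away straight up.

Request:
step_arm([
  {"x": 0,"y": 0,"z": -0.01,"ax": 0,"ay": 0,"az": 0,"claw": 0.06},
  {"x": 0,"y": 0,"z": -0.025,"ax": 0,"ay": 0,"az": 0,"claw": 0.06},
  {"x": 0,"y": 0,"z": -0.03,"ax": 0,"ay": 0,"az": 0,"claw": 0.06},
  {"x": 0,"y": 0,"z": -0.03,"ax": 0,"ay": 0,"az": 0,"claw": 0.06},
  {"x": 0,"y": 0,"z": -0.03,"ax": 0,"ay": 0,"az": 0,"claw": 0.06},
])

```text
time_s: 15.23
ee_pos: [0.4412, -0.2512, 0.203]
eef_rot: [3.14, -0.007, 2.603]
force: [1.1, 0.1, 0.7]
grip_width: 0.0597
```

Request:
step_arm([
  {"x": 0,"y": 0,"z": -0.03,"ax": 0,"ay": 0,"az": 0,"claw": 0.06},
  {"x": 0,"y": 0,"z": 0,"ax": 0,"ay": 0,"az": 0,"claw": 0.06},
  {"x": 0,"y": 0,"z": 0,"ax": 0,"ay": 0,"az": 0,"claw": 0.06},
])

```text
time_s: 15.48
ee_pos: [0.4425, -0.2521, 0.2434]
eef_rot: [3.141, 0.004, 2.603]
force: [-0.8, -0.7, -1.5]
grip_width: 0.0603
```

Run:
```python
from h import *
p,d=snap('side','side12')
go(.4434,-.2525,.2,149)
s=cv2.imread('pics/side12.png');cv2.imwrite('pics/c18.png',cv2.resize(s[150:310,250:420],None,fx=3.7,fy=3.7,interpolation=cv2.INTER_CUBIC))
```

```text
t 15.53 pos [ 0.4427 -0.2522  0.2437] rpy [179.97   0.29 149.14] q [-33.8  10.2  90.7   0.   78.9 -93. ] w 0.06 F [0.  0.5 1.6] M [-0.03  0.06 -0.04]
shift mm [-0.6  0.1 43.7] n 1.048194846245949
rotvec deg [0.03 0.29 0.14]
```

View pics/c18.png

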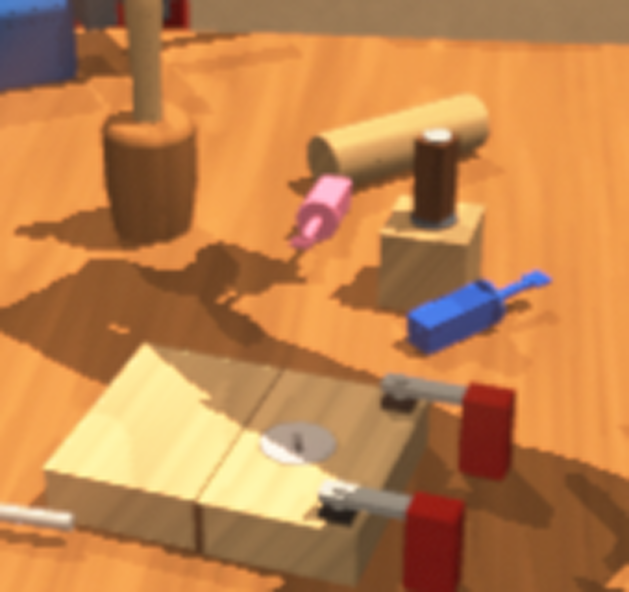

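The driver is upright in its block at (367,202). The disc's slot has turned, and the board is closed on the lipping along a straight, even seam. Bystanders are unmoved, so I'm handing in.

Run:
```python
from h import *
print(ticket.hand_in())
```

```text
the job is handed in; nothing more can be done
None
```

I took the square-handled screwdriver from its block, seated its blade on the slot floor and turned the cam disc clockwise about 74° of wrist turn. I then put the screwdriver back in its own block and released it, and handed in at about 15.5 s.

**Tightness:** torque rose from about 0.15 N m to an average of 0.247 N m over the last 8°, so I stopped there. In the pictures the board had stopped moving, with a straight, even seam. I could not read the contact force on the lipping directly, so the firmness rests on that torque, whose readings were noisy by about ±0.03 N m.

**Screwdriver:** the flange came down on the block at the same height it was gripped at (TCP z 0.0755 m). The last picture shows it upright and free, with the gripper open well above it.

**Other checks:**
- The bystanders in the last side view (mallet and blank) look unmoved. I did not recheck the awl, gouge, bowl, tin and bench hook, but the arm stayed clear of them.
- The blue and pink look-alikes fell over before the arm touched anything near them. I left them alone.
- The two cameras disagreed by 3–4 mm in absolute position, so I aligned the blade to the slot within the side view alone. For the return to the block I averaged that view with the original grasp position.

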